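# Feel which weight boxes are full and sort them

### The arm

A 6-joint arm with a two-finger parallel gripper is mounted at the origin on the work surface. World frame = base frame: x ahead of the robot, y to its left, z up, the work surface at z = 0. Lengths are in m, angles in degrees, forces in N, time in s.
With the tool pointing down it reaches from about 0.275 to 0.825 m from the base axis. Payload 4.9 kg.
Tool frame: the origin (TCP) lies at the very end of the fingers, on their centre line; the grasp point (between the pads) lies 19 mm behind it (ctrl.pinch_z is the z of the grasp point in the tool frame, in m); z points along the fingers, y is the line along which they close (so a half turn about z gives the same grasp; the last joint's range is limited). The gripper opens to 85 mm and grips with 20 to 120 N. Pads are 22 mm wide; open, the fingers measure 114 mm over their backs; the gripper's body (76 mm by 85 mm) begins 54 mm behind the grasp point. The pads swing forward as they close: fully open they stand 13 mm farther back than shut.
Start: joints at [-7.689, 18.69, -11.035, 60.275, 0, 82.311], TCP at [0.55, 0, 0.195] pointing down, gripper open.
Joint ranges: [-152.03, 152.03], [-55.5, 102.48], [-74.3, 77.21], [-110.64, 120.58], [-84.22, 78.4], [-180, 180]. Speed limits (degrees/s): [147.25, 147.25, 180, 180, 180, 180].

### API

Orientations are given as [roll, pitch, yaw] about the fixed x, y, z axes, in that order (R = Rz(yaw) Ry(pitch) Rx(roll)).
In Python, from rig import ctrl gives the robot as it stands.
- The arm moves only by the tool move_arm, never from a script. Its argument "steps" is one flat list of numbers, 7 for each row, row after row: the shift along the tool's x, y, z in mm, then the turn, a rotation vector about the tool's x, y, z in degrees, then the opening, from 0 (shut) to 1 (fully open). A call has 1 to 10 rows; each row shifts and turns the commanded pose from where the row before left it, along the tool's axes as they then stand; what a row does not reach is not made up. A row lasts 1/10 s, in which the tool goes at most 50 mm and 8.59 degrees, less where a joint would pass 70% of its speed; a pose out of reach is approached as far as the arm can. A call with a gripper value outside its range is refused whole. The fingers move at their own pace and stop on an object; the grip force is fixed at half the most. Time passes only in rows, so rows that do not move let the fingers close. It gives the time, the measured TCP pose, the force, the opening and the grip force at its end, in the units of the state.
- ctrl.state(): the state, without advancing time (a new reading comes with each control period).
- ctrl.capture(name): name is "scene" or "side" or "wrist"; returns a dict with "image" (480x640x3 uint8, blue, green, red), "fov_y" (degrees; the focal length in pixels is half the picture's height over the tangent of half this angle, whatever the lens; pixels are square), "cx", "cy" (the principal point, pixels), "dist_coeffs" ([k1, k2, p1, p2, k3] as OpenCV has them; the pictures are not rectified), "R" (3x3) and "t" (3): a world point X has camera coordinates R X + t; the wrist camera has in their place "hand_eye" (4x4, takes a point from camera to tool coordinates, whose origin is the TCP and whose axes are the flange's). Camera axes: x right, y down, z forward; pixel columns grow to the right and rows downward; lengths in m; the calibration is good to about 2 mm. A picture is of the moment at which its call begins: read the wrist's pose just before it. There is no depth.
- ctrl.hand_in(): hands the job in; it is judged then, once.
The state is a dict: "time": time; "qpos": joint angles; "dq": joint speeds; "effort": joint torques, N m; "tool_pos": TCP position; "orientation": TCP orientation; "ft_force": force on the tool from outside, world axes, zero at the start; "moment": the same for the moment, N m; "finger_gap": finger opening in m; "grasp_force": force on a finger pad.
Only numpy, scipy, OpenCV 4.12 (cv2) and the standard library are available. Lean on these libraries where they do the work, as an engineer would, in place of code of your own. Each camera call takes 0.05 s, during which the arm holds its last target. There are 200 camera calls.

### The job

Of the three matching boxes in the shelf's bays, one or two still hold their set of scale weights and the rest are empty; feel which are which by taking hold of a box's pull and tipping its front end up slightly, never lifting a box clear of the counter. Slide each full box fully home until it rests against the back of its bay, without ramming it, and draw each empty one right out of its bay to stand on the counter in front of it, ready for refilling; leave the drawer and the things on the shelf top alone.

Things in the scene. Friction and masses are not known exactly. Their poses are not given: they have to be found in the camera images.
- counter: the grey kitchen counter; its top is at height 0
- shelf: low fixed wooden shelf, 556 mm wide, 135 deep, top at 100 mm height; bays 90 mm high inside. Origin: on the counter, in the plane of its front, mid-width of the middle bay; +x to the back, +y to the left seen from the robot. Three open bays without floor, 126 mm apart, and a shut drawer at its right end.
- bay_left (a point): mouth of the shelf's left bay: on the counter, at the middle of its width, in the plane of the shelf's front. +x runs into the bay. The bay is 112 mm wide; its back board is the stop, 95 mm inside, so a box fully home stands 25 mm proud of the shelf's front, its origin 35 mm inside the mouth.
- bay_middle (a point): mouth of the shelf's middle bay: on the counter, at the middle of its width, in the plane of the shelf's front. +x runs into the bay. The bay is 112 mm wide; its back board is the stop, 95 mm inside, so a box fully home stands 25 mm proud of the shelf's front, its origin 35 mm inside the mouth.
- bay_right (a point): mouth of the shelf's right bay: on the counter, at the middle of its width, in the plane of the shelf's front. +x runs into the bay. The bay is 112 mm wide; its back board is the stop, 95 mm inside, so a box fully home stands 25 mm proud of the shelf's front, its origin 35 mm inside the mouth.
- box_left: one of three identical closed wooden boxes, 120 long (x), 100 wide (y), 78 high, standing on the counter part-way in the left bay, drawn out 60 to 90 mm towards the robot. Origin: centre of its underside; +x into the bay. Empty about 0.25 kg, full 0.75 to 0.95 kg, weight centred, hidden; when it is tipped about its far bottom edge the pull carries 0.38 of the weight.
- box_left_pull (a point): middle of the steel pull on the front end of the left box: a round bar 10 mm thick, 76 long along the box's y, 36 mm in front of the front face; it lies 96 mm before and 66 mm above the box's origin, 156 mm before its far bottom edge. Two 8 mm posts, 28 mm either side of the middle, join it to the box. Axes as the box's.
- box_middle: one of three identical closed wooden boxes, 120 long (x), 100 wide (y), 78 high, standing on the counter part-way in the middle bay, drawn out 60 to 90 mm towards the robot. Origin: centre of its underside; +x into the bay. Empty about 0.25 kg, full 0.75 to 0.95 kg, weight centred, hidden; when it is tipped about its far bottom edge the pull carries 0.38 of the weight.
- box_middle_pull (a point): middle of the steel pull on the front end of the middle box: a round bar 10 mm thick, 76 long along the box's y, 36 mm in front of the front face; it lies 96 mm before and 66 mm above the box's origin, 156 mm before its far bottom edge. Two 8 mm posts, 28 mm either side of the middle, join it to the box. Axes as the box's.
- box_right: one of three identical closed wooden boxes, 120 long (x), 100 wide (y), 78 high, standing on the counter part-way in the right bay, drawn out 60 to 90 mm towards the robot. Origin: centre of its underside; +x into the bay. Empty about 0.25 kg, full 0.75 to 0.95 kg, weight centred, hidden; when it is tipped about its far bottom edge the pull carries 0.38 of the weight.
- box_right_pull (a point): middle of the steel pull on the front end of the right box: a round bar 10 mm thick, 76 long along the box's y, 36 mm in front of the front face; it lies 96 mm before and 66 mm above the box's origin, 156 mm before its far bottom edge. Two 8 mm posts, 28 mm either side of the middle, join it to the box. Axes as the box's.
- drawer (a joint): the shelf's small drawer with a round steel knob, to the right of the right bay; 0 shut, grows as it slides out (m). Not part of the job
- cooker_weight: stainless pressure cooker weight, 32 mm across, 44 high, standing on the shelf top; origin: centre of its underside
- ginger_jar: ceramic ginger jar with lid, 72 mm across, 111 high, standing on the shelf top; origin: centre of its underside
- spice_bottle: plastic spice bottle, 44 mm across, 105 high, standing on the shelf top; origin: centre of its underside
- spoons: steel measuring spoons on a ring, about 120 mm long, lying on the shelf top; origin: under the middle of the set
Things that resemble listed ones, but are neither listed nor needed, are in the scene too. Leave any green or red look-alike of the box_middle alone. Leave any purple or yellow look-alike of the box_right alone.

How it is judged (in metres and radians):
On the way:
1. a box is held by the fingers with one end tipped up by at least 2 degrees while its other end rests on the counter (((angle between box_left's own z axis and vertical above 0.03 rad and contact force between box_left and counter above 0.3 N and contact force between box_left and the fingers above 0.3 N) or (angle between box_middle's own z axis and vertical above 0.03 rad and contact force between box_middle and counter above 0.3 N and contact force between box_middle and the fingers above 0.3 N) or (angle between box_right's own z axis and vertical above 0.03 rad and contact force between box_right and counter above 0.3 N and contact force between box_right and the fingers above 0.3 N))), for 0.2 s.
At the end, for the whole second after the job is handed in: Each full box stands level and still in its bay, within 2 mm of its back board; each empty box stands level and still on the counter before its bay, far end clear of the shelf's front, its middle at most 160 mm before the mouth and 60 mm to the side (((contact force between box_left and counter above 4 N and x of box_left in the frame of bay_left above 0.033 m) or (contact force between box_left and counter between 1 and 4 N and x of box_left in the frame of bay_left between -0.16 and -0.061 m and y of box_left in the frame of bay_left between -0.06 and 0.06 m)) and angle between each of box_left, box_middle, box_right's own z axis and vertical below 0.03 rad and linear speed of each of box_left, box_middle, box_right below 0.01 m/s and ((contact force between box_middle and counter above 4 N and x of box_middle in the frame of bay_middle above 0.033 m) or (contact force between box_middle and counter between 1 and 4 N and x of box_middle in the frame of bay_middle between -0.16 and -0.061 m and y of box_middle in the frame of bay_middle between -0.06 and 0.06 m)) and ((contact force between box_right and counter above 4 N and x of box_right in the frame of bay_right above 0.033 m) or (contact force between box_right and counter between 1 and 4 N and x of box_right in the frame of bay_right between -0.16 and -0.061 m and y of box_right in the frame of bay_right between -0.06 and 0.06 m))); the robot touches nothing.
It fails at once if a box is tipped by more than about 14 degrees (angle between any of box_left, box_middle, box_right's own z axis and vertical above 0.25 rad).
It fails at once if a box is lifted clear of the counter (the middle of its underside more than 22 mm up) (height (world z) of any of box_left, box_middle, box_right above 0.022 m).
It fails at once if a box is driven against the shelf with more than 25 N (contact force between any of box_left, box_middle, box_right and shelf above 25 N).
It fails at once if the drawer is pulled open (value of joint drawer above 0.02 m).
It fails at once if something on the shelf top is pushed more than 20 mm or tipped over (distance of any of cooker_weight, ginger_jar, spice_bottle, spoons from where it was at the start of the episode above 0.02 m or angle between any of cooker_weight, ginger_jar, spice_bottle, spoons's own z axis and vertical above 0.3 rad).
It also fails if it takes over 72 s, if anything falls off the work surface, if the arm or the gripper's body presses on something with over 40 N, if the wrist force passes 120 N, or if a joint passes its speed limit or range.

## Working session

There is one attempt and no reset: what is moved stays moved. The work goes in short steps, Python scripts to look and compute and a tool call to move; the robot and the scene stay as the last step left them, time stands still between calls to the robot, and variables do not carry over. Pictures are saved under pics/ and viewed, at most 10 in all, crops included, and the job is handed in when it is done.

Besides the shell and the picture viewer there is one more tool, called after "Call:" by a JSON object that holds its "op" and its "data". move_arm: Moves the arm, as the interface text tells. Its arguments: {"type":"object","properties":{"steps":{"type":"array"}},"required":["steps"]}

```bash
mkdir -p pics; ls; python3 - <<'E'
from rig import ctrl
import cv2,numpy as np
s=ctrl.state();print({k:np.round(v,4).tolist() for k,v in s.items()},ctrl.pinch_z)
for n in("scene","side"):
    c=ctrl.capture(n);cv2.imwrite(f"pics/{n}0.png",c["image"])
    print(n,c["fov_y"],c["cx"],c["cy"],c["dist_coeffs"],np.round(c["R"],4).tolist(),np.round(c["t"],4).tolist())
E
```

```text
pics
{'time': 0.0, 'qpos': [-7.6881, 18.7319, -11.0931, 60.2754, -0.0005, 82.3109], 'dq': [-0.0429, -0.0885, 0.072, 0.0048, -0.0071, -0.0739], 'effort': [-0.0012, -44.3399, 26.2443, 0.0156, -0.0002, -0.0], 'tool_pos': [0.5493, 0.0001, 0.1944], 'orientation': [-179.9004, -0.0129, 90.001], 'ft_force': [-0.4285, -0.0557, 0.0205], 'moment': [-0.0043, 0.0066, 0.0098], 'grasp_force': 0.0, 'finger_gap': 0.0854} -0.0187
scene 42.81819548912928 320.3428443856603 245.68081435369294 [0.04034154 0.         0.         0.         0.        ] [[-0.6708, 0.7414, 0.0203], [0.3933, 0.3788, -0.8377], [-0.6288, -0.554, -0.5457]] [0.379, -0.1274, 1.7128]
side 56.394738898868525 328.1014707735584 239.24896412863984 [-0.10303733  0.          0.          0.          0.        ] [[-0.9309, -0.3651, -0.0154], [-0.1863, 0.5104, -0.8395], [0.3143, -0.7786, -0.5431]] [0.523, 0.1734, 0.8849]
```

View pics/scene0.png

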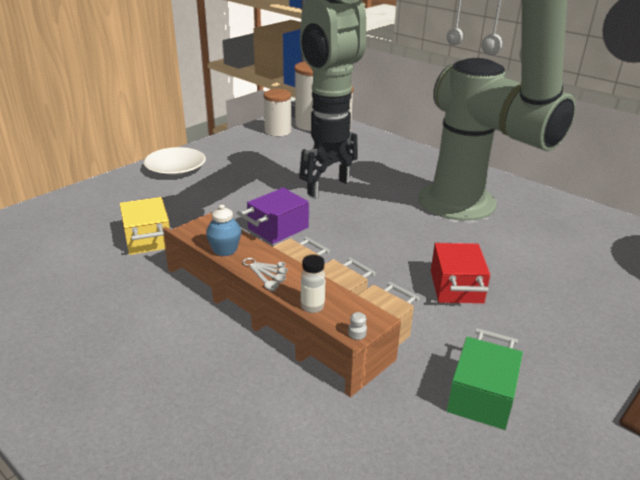

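View pics/side0.png

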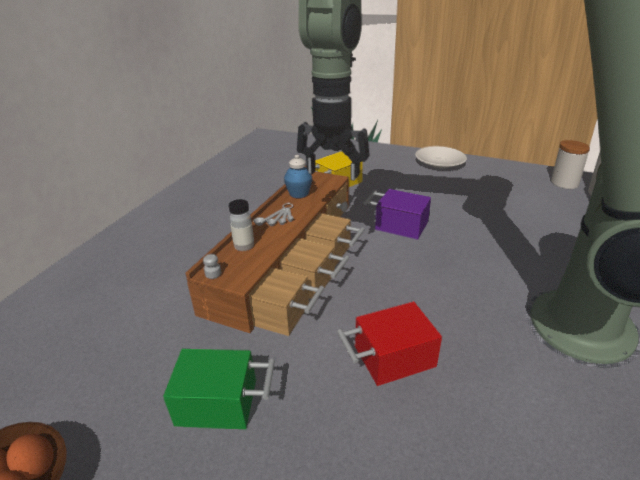

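Scene view: shelf in the centre, three light-wood boxes with pulls near (315,245), (358,269) and (402,292); these are right, middle and left. Side view: the same pulls near (355,240), (340,265) and (314,299). Look-alikes in the scene view are yellow (145,225), purple (278,215), red (460,272) and green (487,380), plus the drawer knob, at about (348,207) in the side view. I choose the three wooden boxes in the bays and check them in a close crop.

```bash
python3 - <<'E'
import cv2,numpy as np
a=cv2.imread("pics/scene0.png")[225:345,260:430];b=cv2.imread("pics/side0.png")[205:335,235:375]
a=cv2.resize(a,None,fx=2.3,fy=2.3,interpolation=3);b=cv2.resize(b,None,fx=2.85,fy=2.85,interpolation=3)
o=np.zeros((400,800,3),np.uint8);o[:a.shape[0],:a.shape[1]]=a;o[:b.shape[0],400:400+b.shape[1]]=b[:400,:400]
cv2.imwrite("pics/crop1.png",o)
E
```

```text
(no output)
```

View pics/crop1.png

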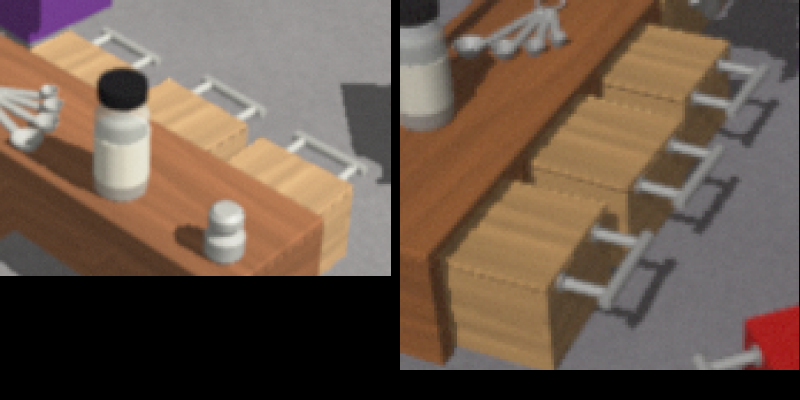

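```bash
cat > h.py <<'E'
import cv2,numpy as np,pickle
from rig import ctrl
def ray(c,p):
    f=240/np.tan(np.radians(c["fov_y"]/2));K=np.array([[f,0,c["cx"]],[0,f,c["cy"]],[0,0,1]])
    u=cv2.undistortPoints(np.array([[p]],float),K,np.array(c["dist_coeffs"],float))[0,0]
    R=np.array(c["R"]);return -R.T@np.array(c["t"]),R.T@np.array([u[0],u[1],1])
def plane(c,p,z):
    o,d=ray(c,p);return o+d*(z-o[2])/d[2]
E
python3 - <<'E'
from h import *
A=ctrl.capture("scene");B=ctrl.capture("side")
pickle.dump((A,B),open("cams.pkl","wb"))
s=lambda x,y:(260+x/2.3,225+y/2.3)
d=lambda x,y:(235+(x-400)/2.85,205+y/2.85)
r3=lambda v:np.round(v,4)
for n,z,a,b in[("Rbar",.066,[s(106,33),s(157,62)],[d(766,68),d(731,112)]),("Mbar",.066,[s(205,80),s(264,113)],[d(718,150),d(682,203)]),("Lbar",.066,[s(295,137),s(367,173)],[d(648,238),d(606,303)])]:
    print(n,[r3(plane(A,p,z))[:2] for p in a],[r3(plane(B,p,z))[:2] for p in b])
print("boxtop front corners side R,M,L far/near",[r3(plane(B,d(*p),.078))[:2] for p in[(728,45),(684,98),(683,105),(632,172),(606,195),(550,285)]])
print("shelf front left top",r3(plane(A,(399,320),.1)),r3(plane(B,d(432,250),.1)),"front right top",r3(plane(B,(349,178),.1)))
print("jar base, bottle top etc", r3(plane(A,(358,336),.1)),r3(plane(A,(313,308),.1)))
E
```

```text
Rbar [array([ 0.5152, -0.091 ]), array([ 0.519 , -0.0198])] [array([ 0.5064, -0.0956]), array([ 0.5124, -0.0215])]
Mbar [array([0.5104, 0.0336]), array([0.5141, 0.1072])] [array([0.5046, 0.0321]), array([0.5069, 0.104 ])]
Lbar [array([0.524 , 0.1501]), array([0.5226, 0.2267])] [array([0.515 , 0.1498]), array([0.5156, 0.2221])]
boxtop front corners side R,M,L far/near [array([ 0.5427, -0.1016]), array([ 0.5486, -0.0106]), array([ 0.5457, -0.0007]), array([0.5491, 0.0964]), array([0.5559, 0.1287]), array([0.5513, 0.2311])]
shelf front left top [0.6359 0.2548 0.1   ] [0.6269 0.2495 0.1   ] front right top [ 0.6102 -0.2873  0.1   ]
jar base, bottle top etc [0.7214 0.2281 0.1   ] [0.7187 0.1178 0.1   ]
```

```bash
python3 - <<'E'
from h import *
s=ctrl.state();c=ctrl.capture("wrist");pickle.dump((s,c),open("w1.pkl","wb"))
cv2.imwrite("pics/w1.png",c["image"]);print(c["fov_y"],c["cx"],c["cy"],c["dist_coeffs"],np.round(c["hand_eye"],4).tolist())
E
```

```text
59.154227173369826 323.75707253062046 237.3295282543132 [-0.05576263  0.          0.          0.          0.        ] [[0.0004, -0.9477, -0.3191, 0.0817], [1.0, 0.0001, 0.0009, 0.0006], [-0.0008, -0.3191, 0.9477, -0.1795], [0.0, 0.0, 0.0, 1.0]]
```

View pics/w1.png

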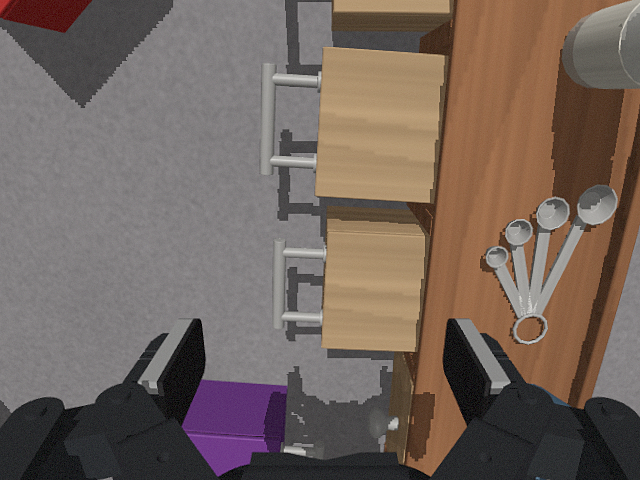

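The wrist view looks down on the middle box, with its bar from (268,64) to (266,174). The right box's bar runs from (280,240) to (279,328), and the shelf's front top edge runs from (452,10) to (408,400).

```bash
cat >> h.py <<'E'
from scipy.spatial.transform import Rotation as Ro
def wcam(s,c):
    T=np.eye(4);T[:3,:3]=Ro.from_euler("xyz",s["orientation"],degrees=True).as_matrix();T[:3,3]=s["tool_pos"]
    E=T@np.array(c["hand_eye"]);c=dict(c);c["R"]=E[:3,:3].T;c["t"]=-E[:3,:3].T@E[:3,3];return c
E
python3 - <<'E'
from h import *
c=wcam(*pickle.load(open("w1.pkl","rb")))
for n,z,ps in[("Mbar",.066,[(268,64),(266,174)]),("Rbar",.066,[(280,240),(279,328)]),("Mtop",.078,[(323,47),(316,195),(446,55),(433,202)]),("Rtop",.078,[(327,233),(322,348),(425,236),(416,351)]),("shelf",.1,[(452,10),(408,400)])]:
    print(n,[np.round(plane(c,p,z),4)[:2].tolist() for p in ps])
E
```

```text
Mbar [[0.5122, 0.1027], [0.5079, 0.027]]
Rbar [[0.5166, -0.0242], [0.5131, -0.1016]]
Mtop [[0.5498, 0.1122], [0.5447, 0.0139], [0.6302, 0.1079], [0.6291, 0.0089]]
Rtop [[0.5527, -0.0146], [0.5489, -0.113], [0.6253, -0.0169], [0.6258, -0.1162]]
shelf [[0.626, 0.131], [0.6174, -0.1471]]
```

Call:
{"op": "move_arm", "data": {"steps": [32, -20, 0, 0, 0, -1.5, 0.35, 33, -20, 0, 0, 0, -1.5, 0.35, 0, 0, 40, 0, 0, 0, 0.35, 0, 0, 35, 0, 0, 0, 0.35, 0, 0, 0, 0, 0, 0, 0.35, 0, 0, 0, 0, 0, 0, 0.35]}}

```text
time: 0.85
tool_pos: [0.5088, 0.0645, 0.1204]
orientation: [-179.9, -0.0, 93.0]
ft_force: [0.0, -0.4, 1.2]
finger_gap: 0.0299
grasp_force: 0.0
```

```bash
python3 - <<'E'
from h import *
s=ctrl.state();c=ctrl.capture("wrist");pickle.dump((s,c),open("w2.pkl","wb"))
print({k:np.round(v,4).tolist() for k,v in s.items() if k not in('qpos','dq','effort')})
cv2.imwrite("pics/w2.png",c["image"])
E
```

```text
{'time': 0.85, 'tool_pos': [0.5088, 0.0645, 0.1204], 'orientation': [-179.9193, -0.0082, 92.9938], 'ft_force': [0.0455, -0.4268, 1.24], 'moment': [0.008, -0.0233, -0.0093], 'grasp_force': 0.0, 'finger_gap': 0.0299}
```

View pics/w2.png

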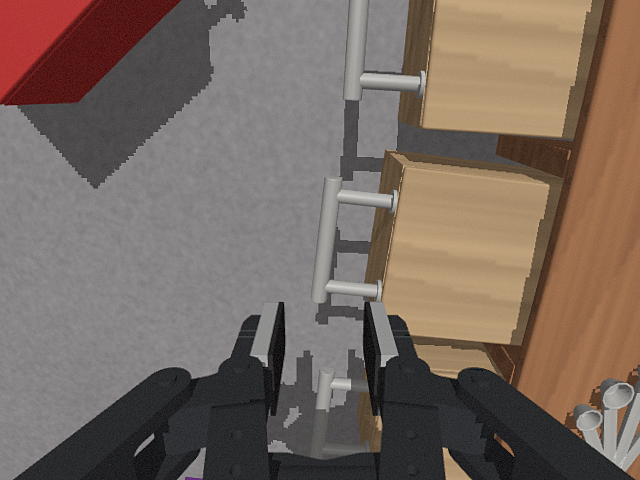

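The wrist view shows the middle bar from (333,179) to (319,301), between the fingers and beyond them. The left bar's near end is at (353,99).

```bash
python3 - <<'E'
from h import *
c=wcam(*pickle.load(open("w2.pkl","rb")))
for n,z,ps in[("Mbar",.066,[(333,179),(319,301)]),("Lbarend",.066,[(353,99),(361,0)]),("Rbarend",.066,[(326,370)]),("shelf",.1,[(607,30),(513,395)]),("Mtop",.078,[(400,165),(381,308),(548,180),(516,344)])]:
    print(n,[np.round(plane(c,p,z),4)[:2].tolist() for p in ps])
E
```

```text
Mbar [[0.5127, 0.1019], [0.5086, 0.0259]]
Lbarend [[0.5207, 0.1452], [0.5213, 0.193]]
Rbarend [[0.5156, -0.0244]]
shelf [[0.6292, 0.1824], [0.6241, -0.0123]]
Mtop [[0.547, 0.1135], [0.5451, 0.0294], [0.6279, 0.1103], [0.6309, 0.0085]]
```

Call:
{"op": "move_arm", "data": {"steps": [0, 2, 35, 0, 0, 0, 0.35, 0, 0, 25, 0, 0, 0, 0.35, 0, 0, 13, 0, 0, 0, 0.35, 0, 0, 0, 0, 0, 0, 0.35, 0, 0, 0, 0, 0, 0, 0, 0, 0, 0, 0, 0, 0, 0, 0, 0, 0, 0, 0, 0, 0, 0, 0, 0, 0, 0, 0, 0]}}

```text
time: 1.7
tool_pos: [0.5119, 0.0646, 0.0481]
orientation: [179.9, 0.0, 93.0]
ft_force: [-0.1, 1.0, 0.1]
finger_gap: -0.0002
grasp_force: 0.0
```

```bash
python3 - <<'E'
from h import *
s=ctrl.state();c=ctrl.capture("wrist");d=ctrl.capture("side");pickle.dump((s,c,d),open("w3.pkl","wb"))
print(s["finger_gap"],s["tool_pos"],s["grasp_force"])
o=np.hstack([cv2.resize(c["image"][200:480,150:500],(400,320)),cv2.resize(d["image"][130:370,230:430],(400,480))[:320]])
o=np.zeros((480,800,3),np.uint8);o[:320,:400]=cv2.resize(c["image"][200:480,150:500],(400,320));o[:,400:]=cv2.resize(d["image"][130:370,230:430],(400,480),interpolation=3)
cv2.imwrite("pics/w3.png",o)
E
```

```text
-0.00018035460069020526 [0.51190329 0.06455336 0.04806751] 0.0
```

View pics/w3.png

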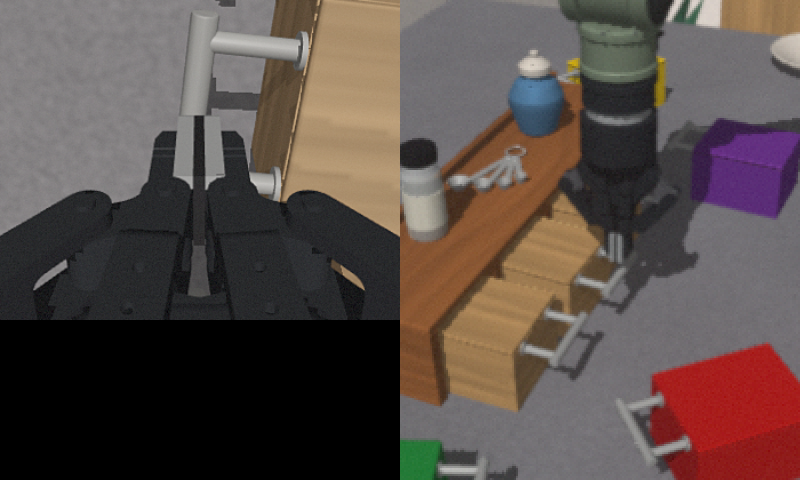

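```bash
python3 - <<'E'
from h import *
s,c,d=pickle.load(open("w3.pkl","rb"));E=np.linalg.inv(np.array(c["hand_eye"]))
f=240/np.tan(np.radians(c["fov_y"]/2));K=np.array([[f,0,c["cx"]],[0,f,c["cy"]],[0,0,1]])
for p in[(.011,0,0),(.011,0,-.019),(.011,0,-.03),(.011,0,-.038),(-.011,0,0)]:
    q=E@np.array([*p,1]);print(p,cv2.projectPoints(q[None,:3],np.zeros(3),np.zeros(3),K,np.array(c["dist_coeffs"]))[0].ravel())
w=wcam(s,c)
print([np.round(plane(w,p,.066),4) for p in[(328,212),(325,300)]])
# width of bar at several rows
g=cv2.cvtColor(c["image"],cv2.COLOR_BGR2GRAY)
for r in(230,260,280,295,305,320,335,350):print(r,g[r,296:350].tolist())
E
```

```text
(0.011, 0, 0) [322.21924687 258.48721047]
(0.011, 0, -0.019) [322.09817317 275.33970944]
(0.011, 0, -0.03) [322.01616135 286.77465535]
(0.011, 0, -0.038) [321.94980624 296.03823377]
(-0.011, 0, 0) [322.25662928 301.81871591]
[array([0.5122, 0.1024, 0.066 ]), array([0.5131, 0.0637, 0.066 ])]
230 [133, 131, 132, 130, 132, 132, 127, 132, 131, 133, 131, 132, 132, 130, 133, 133, 133, 135, 126, 102, 118, 128, 137, 139, 148, 152, 155, 155, 159, 157, 158, 164, 159, 155, 156, 153, 151, 151, 146, 143, 139, 126, 134, 173, 177, 176, 174, 173, 173, 172, 171, 170, 172, 172]
260 [135, 134, 134, 131, 132, 132, 130, 127, 133, 129, 131, 128, 130, 132, 133, 101, 105, 123, 136, 141, 146, 156, 155, 157, 159, 158, 162, 160, 162, 156, 154, 154, 152, 148, 145, 143, 134, 130, 127, 88, 124, 130, 133, 132, 134, 134, 133, 133, 135, 133, 127, 130, 132, 129]
280 [135, 130, 136, 131, 133, 132, 133, 129, 130, 126, 130, 129, 132, 96, 115, 131, 137, 145, 145, 153, 154, 158, 155, 161, 162, 159, 158, 156, 153, 144, 151, 145, 138, 136, 132, 127, 104, 77, 70, 76, 72, 74, 70, 66, 67, 68, 71, 68, 65, 67, 67, 66, 66, 63]
29
[... 585 characters left out ...]
41, 140, 139, 141, 142, 143, 142, 139, 140, 144, 151, 94, 36, 30, 27, 37, 33, 33, 35, 30, 50, 137, 144, 141, 140, 142, 142, 141, 141, 140, 144, 141, 138, 138, 148, 139, 52, 29, 43, 36, 39, 37]
335 [45, 46, 43, 44, 50, 40, 47, 129, 141, 141, 139, 138, 140, 142, 137, 142, 142, 140, 139, 141, 137, 147, 141, 81, 33, 34, 32, 43, 35, 37, 24, 27, 15, 131, 147, 143, 139, 139, 138, 139, 141, 141, 143, 141, 137, 140, 141, 144, 151, 77, 45, 43, 44, 43]
350 [35, 42, 45, 38, 32, 67, 134, 145, 136, 137, 142, 141, 139, 144, 138, 141, 139, 141, 140, 138, 139, 149, 112, 47, 41, 36, 30, 37, 33, 34, 38, 30, 29, 79, 138, 141, 141, 137, 139, 141, 138, 141, 139, 139, 141, 140, 141, 139, 144, 151, 107, 42, 33, 42]
```

```bash
python3 - <<'E'
from h import *
s,c,d=pickle.load(open("w3.pkl","rb"))
f=240/np.tan(np.radians(d["fov_y"]/2));K=np.array([[f,0,d["cx"]],[0,f,d["cy"]],[0,0,1]])
P=lambda p:cv2.projectPoints(np.array([p],float),cv2.Rodrigues(np.array(d["R"]))[0],np.array(d["t"]),K,np.array(d["dist_coeffs"]))[0].ravel()
for n,p in[("tcp",s["tool_pos"]),("tip+43mm",s["tool_pos"]+[0,0,.043]),("wristMbar",(.5107,.064,.066)),("bodystart",s["tool_pos"]+[0,0,.073])]:
    q=P(p);print(n,q,"crop",(q-[230,130])*2+[400,0])
A=ctrl.capture("side")["image"][200:300,290:390];cv2.imwrite("pics/z.png",cv2.resize(A,None,fx=6,fy=6,interpolation=3))
E
```

```text
tcp [338.32486745 271.84674068] crop [616.6497349  283.69348136]
tip+43mm [338.26785623 255.58776399] crop [616.53571246 251.17552797]
wristMbar [338.91756704 265.13609431] crop [617.83513409 270.27218862]
bodystart [338.22462052 243.75140278] crop [616.44924104 227.50280556]
```

View pics/z.png

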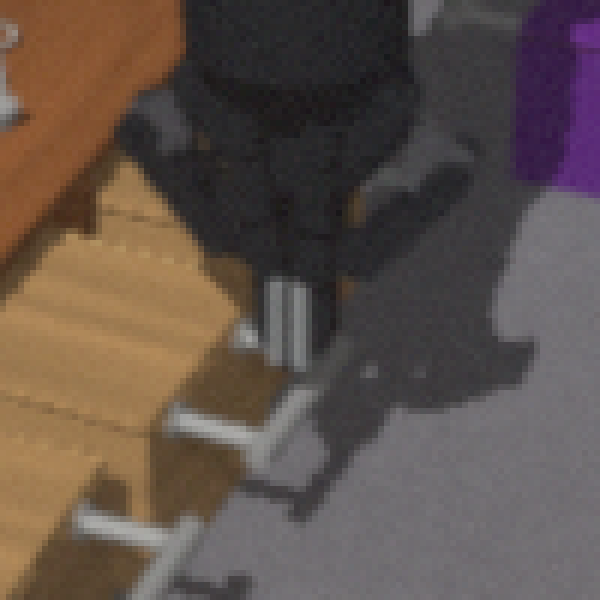

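Call:
{"op": "move_arm", "data": {"steps": [0, 0, 0, 0, 0, 0, 0.35, 0, 0, 0, 0, 0, 0, 0.35, 0, 0, 0, 0, 0, 0, 0.35, 0, -1, 10, 0, 0, 0, 0.35, 0, 0, 10, 0, 0, 0, 0.35, 0, 0, 10, 0, 0, 0, 0.35, 0, 0, 0, 0, 0, 0, 0.35]}}

```text
time: 2.55
tool_pos: [0.5084, 0.0645, 0.0152]
orientation: [-179.8, -0.0, 93.0]
ft_force: [-0.1, 0.5, -1.0]
finger_gap: 0.0297
grasp_force: 0.0
```

Call:
{"op": "move_arm", "data": {"steps": [0, 0, 0, 0, 0, 0, 0, 0, 0, 0, 0, 0, 0, 0, 0, 0, 0, 0, 0, 0, 0, 0, 0, 0, 0, 0, 0, 0]}}

```text
time: 2.95
tool_pos: [0.5102, 0.0639, 0.0172]
orientation: [180.0, 0.1, 92.9]
ft_force: [0.2, -3.1, -3.1]
finger_gap: 0.0077
grasp_force: 57.8
```

Call:
{"op": "move_arm", "data": {"steps": [0, 0, -2, 0.7, 0, 0, 0, 0, 0, -2, 0.7, 0, 0, 0, 0, 0.5, -2, 0.7, 0, 0, 0, 0, 0.5, -2, 0.7, 0, 0, 0, 0, 0, -1.5, 0.7, 0, 0, 0, 0, 0, 0, 0, 0, 0, 0, 0, 0, 0, 0, 0, 0, 0]}}

```text
time: 3.65
tool_pos: [0.5108, 0.0646, 0.0266]
orientation: [-176.4, -0.0, 93.0]
ft_force: [-3.4, -3.8, -2.7]
finger_gap: 0.0075
grasp_force: 59.0
```

```bash
cat > feel.py <<'E'
from h import *
F=[]
for i in range(6):
    ctrl.capture("side");s=ctrl.state();F.append(np.r_[s["ft_force"],s["moment"],s["effort"]])
F=np.array(F);print(np.round(F[:,:3],2).tolist());print("mean",np.round(F.mean(0),3).tolist())
print(s["tool_pos"],s["orientation"],s["finger_gap"],s["grasp_force"],s["time"])
E
python3 feel.py
```

```text
[[-3.69, -4.08, -0.65], [-3.29, -4.94, -0.72], [-3.45, -3.6, -1.9], [-3.78, -2.96, -1.32], [-3.68, -4.71, -1.78], [-4.71, -3.79, -1.54]]
mean [-3.767, -4.015, -1.32, -0.73, 0.637, -0.446, 2.147, -48.036, 22.792, -0.789, 1.045, -0.464]
[0.51080905 0.06464421 0.02655911] [-1.76445342e+02 -5.48301171e-03  9.30048089e+01] 0.007926711307588544 58.981913924217224 3.95
```

Call:
{"op": "move_arm", "data": {"steps": [-0.5, -0.5, 0, 0, 0, 0, 0, -0.5, -0.5, 0, 0, 0, 0, 0, 0, 0, 0, 0, 0, 0, 0, 0, 0, 0, 0, 0, 0, 0]}}

```text
time: 4.35
tool_pos: [0.5111, 0.0638, 0.0269]
orientation: [-176.6, -0.0, 93.0]
ft_force: [-0.7, -0.7, -2.3]
finger_gap: 0.0075
grasp_force: 58.1
```

```bash
python3 feel.py; python3 -c "
from h import *
i=ctrl.capture('wrist')['image'][200:440,150:550];d=ctrl.capture('side')['image'][180:320,270:390]
o=np.zeros((480,800,3),np.uint8);o[:240,:400]=i;o[:466,400:]=cv2.resize(d,None,fx=3.33,fy=3.33)[:466,:400];cv2.imwrite('pics/t.png',o)"
```

```text
[[0.05, -1.76, -2.26], [-0.01, -0.92, -2.68], [0.21, -1.4, -1.63], [0.27, -1.74, -3.31], [1.43, -1.48, -3.05], [-0.12, -1.35, -2.91]]
mean [0.305, -1.443, -2.64, -0.282, -0.169, -0.312, 1.096, -47.734, 20.584, 0.726, 0.372, -0.35]
[0.51108277 0.06362842 0.02685714] [-1.76566352e+02 -8.58486142e-03  9.30042581e+01] 0.007787233295011187 57.85798966884613 4.65
```

View pics/t.png

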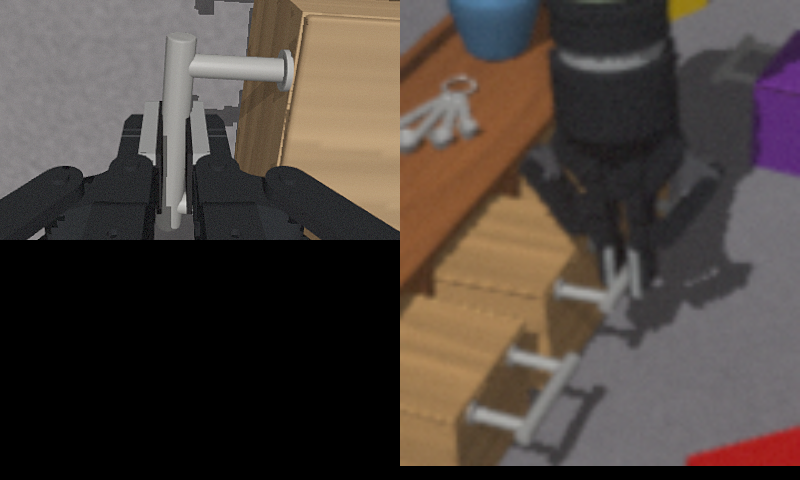

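Middle box: about 0.85 kg by moment balance, so it is full. I set it down and slide it home gently.

Call:
{"op": "move_arm", "data": {"steps": [0, 0, 2, -0.7, 0, 0, 0, 0, 0, 2, -0.7, 0, 0, 0, 0, 0, 2, -0.7, 0, 0, 0, 0, 0, 2, -0.7, 0, 0, 0, 0, 0, 1.5, -0.7, 0, 0, 0, 0, 0, 0, 0, 0, 0, 0]}}

```text
time: 5.35
tool_pos: [0.5097, 0.0634, 0.0172]
orientation: [180.0, 0.0, 93.0]
ft_force: [-0.2, -2.2, -3.3]
finger_gap: 0.0078
grasp_force: 57.5
```

Call:
{"op": "move_arm", "data": {"steps": [0, 3, 0, 0, 0, 0, 0, 0, 6, 0, 0, 0, 0, 0, 0, 6, 0, 0, 0, 0, 0, 0, 6, 0, 0, 0, 0, 0, 0, 6, 0, 0, 0, 0, 0, 0, 6, 0, 0, 0, 0, 0, 0, 5, 0, 0, 0, 0, 0]}}

```text
time: 6.05
tool_pos: [0.5407, 0.0648, 0.0168]
orientation: [-179.3, 0.1, 93.0]
ft_force: [-18.0, -4.2, 16.6]
finger_gap: 0.0075
grasp_force: 61.8
```

Call:
{"op": "move_arm", "data": {"steps": [0, 0, 0, 0, 0, 0, 0, 0, 0, 0, 0, 0, 0, 0]}}

```text
time: 6.25
tool_pos: [0.5426, 0.0648, 0.0169]
orientation: [-179.4, 0.1, 93.0]
ft_force: [-13.2, -3.6, 10.6]
finger_gap: 0.0076
grasp_force: 61.2
```

```bash
python3 feel.py; python3 -c "
from h import *
s=ctrl.state();c=ctrl.capture('wrist');pickle.dump((s,c),open('w4.pkl','wb'))
i=c['image'][0:400,240:640];d=ctrl.capture('side')['image'][180:320,270:390]
o=np.zeros((480,800,3),np.uint8);o[:400,:400]=i;o[:466,400:]=cv2.resize(d,None,fx=3.33,fy=3.33)[:466,:400];cv2.imwrite('pics/t2.png',o)"
```

```text
[[-11.99, -4.1, 10.35], [-13.4, -3.85, 10.52], [-11.82, -3.95, 9.51], [-12.44, -3.91, 10.54], [-12.32, -3.69, 10.87], [-11.81, -4.16, 10.11]]
mean [-12.296, -3.943, 10.318, -0.825, 2.577, -0.492, 1.95, -45.131, 25.866, -5.107, 1.229, -0.51]
[0.54256023 0.06479997 0.01688322] [-1.79453739e+02  7.24742222e-02  9.29609957e+01] 0.00806174843931525 61.156259179115295 6.55
```

View pics/t2.png

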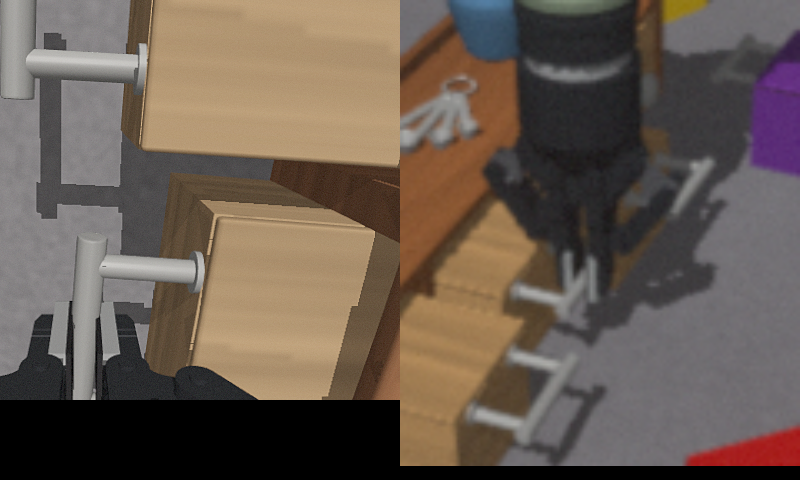

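Call:
{"op": "move_arm", "data": {"steps": [0, 0, -1, 0, 0, 0, 0, 0, 0, -1, 0, 0, 0, 0, 0, 0, 0, 0, 0, 0, 0, 0, 0, 0, 0, 0, 0, 0]}}

```text
time: 7.05
tool_pos: [0.5441, 0.0648, 0.0182]
orientation: [-179.6, 0.1, 93.0]
ft_force: [-7.0, -4.0, -1.1]
finger_gap: 0.0079
grasp_force: 60.0
```

```bash
python3 feel.py; python3 - <<'E'
from h import *
c=wcam(*pickle.load(open('w4.pkl','rb')))
o=lambda x,y:(x+240,y)
print([np.round(plane(c,o(*p),z),4) for p,z in[((90,240),.066),((88,330),.066),((215,213),.078),((190,365),.078),((375,232),.078),((18,95),.066),((140,148),.078)]])
E
```

```text
[[-6.46, -4.58, -0.4], [-6.98, -3.86, -0.0], [-7.13, -3.61, 0.75], [-6.81, -3.84, -0.6], [-7.02, -4.75, -0.66], [-7.0, -4.23, -0.89]]
mean [-6.898, -4.146, -0.299, -0.828, 1.338, -0.49, 2.258, -49.554, 25.078, -2.691, 1.184, -0.507]
[0.54403861 0.06477499 0.01811932] [-1.79575494e+02  7.32134044e-02  9.29572899e+01] 0.00790504203680086 60.01013696193695 7.35
[array([0.5438, 0.1018, 0.066 ]), array([0.545 , 0.0683, 0.066 ]), array([0.5793, 0.1162, 0.078 ]), array([0.5791, 0.064 , 0.078 ]), array([0.6289, 0.1132, 0.078 ]), array([0.5201, 0.1457, 0.066 ]), array([0.5558, 0.1335, 0.078 ])]
```

Call:
{"op": "move_arm", "data": {"steps": [-1, 0, 0, 0, 0, 0, 0, -1, 1, -0.5, 0, 0, 0, 0, -1, 1, 0, 0, 0, 0, 0, 0, 2, 0, 0, 0, 0, 0, 0, 2, 0, 0, 0, 0, 0, 0, 0, 0, 0, 0, 0, 0]}}

```text
time: 7.95
tool_pos: [0.5508, 0.0624, 0.0186]
orientation: [-179.6, 0.0, 93.0]
ft_force: [-5.3, -3.6, -1.1]
finger_gap: 0.0078
grasp_force: 57.7
```

Call:
{"op": "move_arm", "data": {"steps": [-0.5, 2, 0, 0, 0, 0, 0, -0.5, 2, 0, 0, 0, 0, 0, 0, 2, 0, 0, 0, 0, 0, 0, 2, 0, 0, 0, 0, 0, 0, 0, 0, 0, 0, 0, 0]}}

```text
time: 8.45
tool_pos: [0.559, 0.0619, 0.0186]
orientation: [-179.6, 0.0, 93.0]
ft_force: [-6.1, -3.1, -1.2]
finger_gap: 0.0079
grasp_force: 57.5
```

Call:
{"op": "move_arm", "data": {"steps": [0, 2, 0, 0, 0, 0, 0, 0, 2, 0, 0, 0, 0, 0, 0, 0, 0, 0, 0, 0, 0]}}

```text
time: 8.75
tool_pos: [0.5629, 0.062, 0.0186]
orientation: [-179.6, 0.0, 93.0]
ft_force: [-5.5, -3.5, -1.3]
finger_gap: 0.0075
grasp_force: 57.7
```

Call:
{"op": "move_arm", "data": {"steps": [0, 1.5, 0, 0, 0, 0, 0, 0, 1.5, 0, 0, 0, 0, 0, 0, 0, 0, 0, 0, 0, 0]}}

```text
time: 9.05
tool_pos: [0.5639, 0.0626, 0.0181]
orientation: [-179.4, -0.0, 93.0]
ft_force: [-8.3, -2.5, -0.9]
finger_gap: 0.0075
grasp_force: 58.3
```

Call:
{"op": "move_arm", "data": {"steps": [0, 1, 0, 0, 0, 0, 0, 0, 1, 0, 0, 0, 0, 0, 0, 0, 0, 0, 0, 0, 0]}}

```text
time: 9.35
tool_pos: [0.564, 0.0629, 0.0175]
orientation: [-179.2, -0.0, 93.0]
ft_force: [-11.1, -1.7, -0.5]
finger_gap: 0.0075
grasp_force: 58.7
```

```bash
python3 -c "
from h import *
s=ctrl.state();c=ctrl.capture('wrist');pickle.dump((s,c),open('w5.pkl','wb'))
cv2.imwrite('pics/t3.png',c['image']);d=ctrl.capture('scene');cv2.imwrite('pics/t3s.png',cv2.resize(d['image'][220:350,255:425],None,fx=4,fy=4))"
```

```text
(no output)
```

View pics/t3.png

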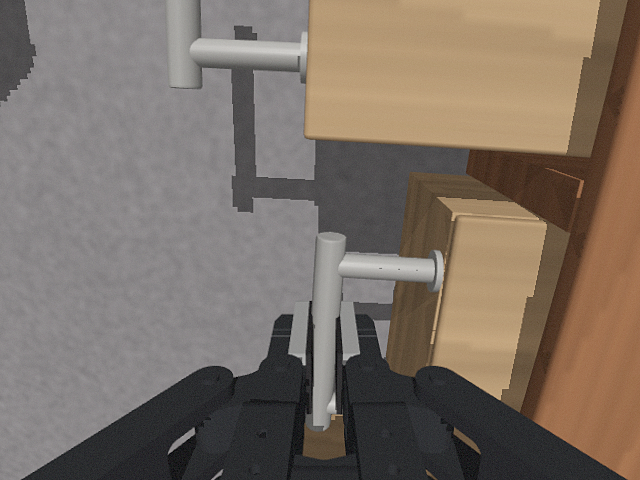

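```bash
python3 - <<'E'
from h import *
c=wcam(*pickle.load(open('w5.pkl','rb')))
im=cv2.GaussianBlur(c["image"],(3,3),0)
for r in(10,40,200,230,260,300,340,380):print(r,[(x,*map(int,im[r,x])) for x in range(500,640,10)])
print([np.round(plane(c,p,z),4) for p,z in[((457,215),.078),((433,360),.078),((545,218),.078),((330,237),.066),((319,425),.066),((184,86),.066),((306,135),.078)]])
E
```

```text
10 [(500, 122, 160, 188), (510, 122, 159, 188), (520, 122, 159, 189), (530, 122, 159, 189), (540, 122, 160, 189), (550, 123, 161, 190), (560, 123, 161, 190), (570, 124, 162, 190), (580, 123, 160, 190), (590, 125, 162, 191), (600, 69, 92, 113), (610, 71, 94, 114), (620, 68, 93, 113), (630, 37, 54, 79)]
40 [(500, 113, 148, 176), (510, 113, 149, 177), (520, 112, 148, 176), (530, 112, 147, 175), (540, 113, 147, 175), (550, 113, 148, 176), (560, 115, 151, 179), (570, 115, 151, 180), (580, 117, 153, 181), (590, 118, 154, 182), (600, 67, 90, 109), (610, 66, 89, 109), (620, 33, 51, 75), (630, 41, 58, 85)]
200 [(500, 63, 84, 103), (510, 54, 74, 90), (520, 36, 52, 76), (530, 38, 52, 75), (540, 34, 47, 71), (550, 34, 51, 75), (560, 32, 48, 69), (570, 34, 47, 69), (580, 35, 51, 74), (590, 39, 55, 83), (600, 62, 89, 128), (610, 79, 112, 158), (620, 78, 112, 158), (630, 80, 112, 159)]
230 [(500, 115, 150, 177), (510, 114, 149, 176), (520, 113, 149, 176), (530, 114, 148, 176), (540, 113, 149, 176), (550, 64, 86, 104), (560, 64, 85, 104), (570, 42, 58, 85), (580, 41, 57, 83), (590, 53, 76, 113), (60
[... 795 characters left out ...]
3, 79), (560, 63, 90, 131), (570, 74, 105, 152), (580, 75, 108, 154), (590, 79, 113, 161), (600, 79, 113, 162), (610, 79, 112, 159), (620, 80, 114, 162), (630, 78, 110, 156)]
380 [(500, 116, 152, 181), (510, 76, 102, 124), (520, 66, 89, 107), (530, 34, 48, 71), (540, 36, 54, 79), (550, 68, 97, 140), (560, 78, 110, 155), (570, 80, 114, 162), (580, 81, 114, 163), (590, 79, 111, 158), (600, 80, 113, 160), (610, 79, 112, 159), (620, 76, 109, 154), (630, 76, 111, 156)]
[array([0.6017, 0.1135, 0.078 ]), array([0.6016, 0.0636, 0.078 ]), array([0.6281, 0.1141, 0.078 ]), array([0.5653, 0.1006, 0.066 ]), array([0.5655, 0.0232, 0.066 ]), array([0.5194, 0.1453, 0.066 ]), array([0.5567, 0.1338, 0.078 ])]
```

```bash
python3 - <<'E'
from h import *
def edge(f,rows,lo,hi):
    s,c=pickle.load(open(f,'rb'))[:2];w=wcam(s,c);g=cv2.GaussianBlur(c["image"],(3,3),0)[:,:,2].astype(int);P=[]
    for r in rows:
        # last column (from right) where red falls below 118 => top/front edge
        row=g[r];x=hi
        while x>lo and row[x]>118:x-=1
        P.append(plane(w,(x+.5,r),.1)[:2])
    P=np.array(P);k=np.polyfit(P[:,1],P[:,0],1);print(f,"yaw",np.degrees(np.arctan(k[0])),"x at y=.06",np.polyval(k,.06),"res",np.round(P[:,0]-np.polyval(k,P[:,1]),4))
edge("w5.pkl",range(200,400,15),480,635)
edge("w2.pkl",list(range(130,180,8)),520,600)
# bar lines via mid of grey run
for f,rows,lo,hi in[("w2.pkl",range(190,285,10),300,352),("w5.pkl",range(245,290,6),300,342),("w4.pkl",range(245,290,6),300,342)]:
    s,c=pickle.load(open(f,'rb'))[:2];w=wcam(s,c);im=c["image"].astype(int);P=[]
    for r in rows:
        q=im[r,lo:hi].sum(1)/3;m=np.where(q>np.percentile(q,90)-12)[0];P.append(plane(w,(lo+m.mean(),r),.069)[:2])
    P=np.array(P);k=np.polyfit(P[:,1],P[:,0],1);print(f,"bar yaw",np.degrees(np.arctan(k[0])),"x at .064",np.polyval(k,.064),np.round(P[:,0],4))
E
```

```text
w5.pkl yaw 1.0913758116214873 x at y=.06 0.6269870373916766 res [-0.     -0.      0.      0.0001  0.0001 -0.0001 -0.      0.0001 -0.0001
  0.     -0.0001  0.     -0.0001  0.0001]
w2.pkl yaw 0.7675406812035201 x at y=.06 0.6277056320433423 res [-0.0003  0.0002  0.0001  0.0001  0.     -0.     -0.0001]
w2.pkl bar yaw 5.636135195979766 x at .064 0.5105327998256451 [0.5162 0.5137 0.5114 0.5109 0.5103 0.5101 0.5095 0.5093 0.509  0.5103]
w5.pkl bar yaw 1.7548219341977038 x at .064 0.5645726922219264 [0.5654 0.5655 0.5655 0.5659 0.5658 0.565  0.5651 0.5651]
w4.pkl bar yaw 3.113725138045102 x at .064 0.5425380362553951 [0.5445 0.5444 0.5442 0.5444 0.5445 0.5439 0.5437 0.5437]
```

Call:
{"op": "move_arm", "data": {"steps": [0, 0, 0, 0, 0, 0.5, 0, 0, 0.3, 0, 0, 0, 0.5, 0, 0, 0.3, 0, 0, 0, 0.5, 0, 0, 0, 0, 0, 0, 0, 0]}}

```text
time: 9.85
tool_pos: [0.5641, 0.0635, 0.0174]
orientation: [-179.2, -0.1, 91.5]
ft_force: [-12.2, 0.2, -0.9]
finger_gap: 0.0075
grasp_force: 57.3
```

```bash
python3 feel.py
```

```text
[[-12.48, -0.63, 0.07], [-12.22, -0.64, -0.16], [-12.07, -0.0, -0.92], [-12.57, -0.65, -0.74], [-11.51, -1.09, -0.57], [-12.2, -0.73, -0.14]]
mean [-12.176, -0.625, -0.409, -0.113, 2.46, -0.205, -0.234, -53.087, 29.208, -4.865, 0.23, -0.221]
[0.56413343 0.06351263 0.01737099] [-1.79213782e+02 -8.19356305e-02  9.15569080e+01] 0.007570456379573057 57.300885915756226 10.15
```

Call:
{"op": "move_arm", "data": {"steps": [0, 0, 0, 0, 0, 0, 0.35, 0, 0, 0, 0, 0, 0, 0.35, 0, -1, 0, 0, 0, 0, 0.35, 0, 0, -15, 0, 0, 0, 0.35, 0, 0, -25, 0, 0, 0, 0.35, 0, 0, -35, 0, 0, 0, 0.35, 0, 0, 0, 0, 0, 0, 0.35, 0, 0, 0, 0, 0, 0, 0.35]}}

```text
time: 10.95
tool_pos: [0.5726, 0.0628, 0.0962]
orientation: [179.8, -0.0, 91.5]
ft_force: [-0.3, 0.3, -0.7]
finger_gap: 0.0297
grasp_force: 0.0
```

```bash
cat > bars.py <<'E'
from h import *
def measure(cx,cy,f=None):
    """measure the bar expected near (cx,cy): project expected row range, find bright grey runs"""
    s=ctrl.state();c=ctrl.capture("wrist");w=wcam(s,c);im=c["image"].astype(int)
    fo=240/np.tan(np.radians(c["fov_y"]/2));K=np.array([[fo,0,c["cx"]],[0,fo,c["cy"]],[0,0,1]])
    P=[]
    for dy in np.arange(-.046,.047,.002):
        if abs(abs(dy)-.028)<.007: continue
        q=cv2.projectPoints(np.array([[cx,cy+dy,.07]]),cv2.Rodrigues(w["R"])[0],w["t"],K,np.array(c["dist_coeffs"]))[0].ravel()
        r,u=int(round(q[1])),int(round(q[0]))
        if not(0<=r<480 and 35<u<605):continue
        a=im[r,u-35:u+35];sat=a.max(1)-a.min(1);m=(sat<22)&(a.mean(1)>145)
        n,l,st,_=cv2.connectedComponentsWithStats(m.astype(np.uint8)[None]);
        if n<2:continue
        k=1+np.argmax(st[1:,4])
        if st[k,4]<6:continue
        x=u-35+st[k,0]+(st[k,2]-1)/2;p=plane(w,(x,r),.069);P.append([p[0],p[1],st[k,2]])
    P=np.array(P);print(len(P),np.round(P,4).tolist())
    if len(P)>3:
        k=np.polyfit(P[:,1],P[:,0],1);print("yaw",np.degrees(np.arctan(k[0])),"x at",cy,np.polyval(k,cy),"y range",P[:,1].min(),P[:,1].max())
    print("TCP",s["tool_pos"],s["orientation"],s["ft_force"])
E
python3 -c "
from bars import *
measure(.565,.063);measure(.520,.183)"
```

```text
25 [[0.5647, 0.0264, 11.0], [0.5645, 0.0423, 13.0], [0.5644, 0.0447, 11.0], [0.5647, 0.0465, 12.0], [0.5646, 0.0483, 12.0], [0.5646, 0.0506, 12.0], [0.5646, 0.0523, 12.0], [0.5648, 0.0547, 13.0], [0.5648, 0.0564, 11.0], [0.565, 0.0587, 12.0], [0.5647, 0.0604, 13.0], [0.565, 0.0627, 12.0], [0.5652, 0.0644, 13.0], [0.5652, 0.0666, 13.0], [0.5654, 0.0688, 12.0], [0.5651, 0.0705, 11.0], [0.5651, 0.0727, 13.0], [0.5653, 0.0749, 12.0], [0.5655, 0.0765, 13.0], [0.5655, 0.0786, 13.0], [0.5655, 0.0808, 13.0], [0.5657, 0.0829, 14.0], [0.5659, 0.099, 14.0], [0.5661, 0.1011, 13.0], [0.5654, 0.103, 14.0]]
yaw 1.25664616421691 x at 0.063 0.5650370500523932 y range 0.026374843863178385 0.10304687616833214
TCP [0.57264927 0.06282439 0.09621072] [ 1.79758216e+02 -5.78923496e-03  9.15166860e+01] [-0.26600181  0.3220413  -0.65395771]
12 [[0.5192, 0.1468, 13.0], [0.5194, 0.1633, 13.0], [0.5197, 0.165, 14.0], [0.5196, 0.1671, 15.0], [0.5188, 0.1692, 17.0], [0.5196, 0.1713, 14.0], [0.5196, 0.1733, 14.0], [0.5197, 0.175, 14.0], [0.5193, 0.177, 14.0], [0.5194, 0.1791, 14.0], [0.5197, 0.1811, 15.0], [0.5196, 0.1832, 14.0]]
yaw 0.5822460102323352 x at 0.183 0.5196011506100925 y range 0.1468101811016721 0.18316668131634534
TCP [0.57143235 0.06282338 0.0950047 ] [ 1.79909224e+02 -1.01166838e-02  9.15137393e+01] [-0.44485522 -0.54194825 -0.42558393]
```

Call:
{"op": "move_arm", "data": {"steps": [41, -16, 0, 0, 0, 0.3, 0.35, 40, -16, 0, 0, 0, 0.3, 0.35, 40, -16, 0, 0, 0, 0.3, 0.35, 0, 0, 0, 0, 0, 0, 0.35, 0, 0, 0, 0, 0, 0, 0.35]}}

```text
time: 11.55
tool_pos: [0.5193, 0.1833, 0.0937]
orientation: [-179.9, 0.0, 90.7]
ft_force: [0.2, -0.3, 0.2]
finger_gap: 0.03
grasp_force: 0.0
```

```bash
python3 -c "
from bars import *
measure(.520,.183)"; python3 feel.py
```

```text
24 [[0.5198, 0.1447, 10.0], [0.5198, 0.1466, 12.0], [0.5196, 0.1624, 10.0], [0.5196, 0.1642, 12.0], [0.5198, 0.1666, 13.0], [0.5198, 0.1683, 11.0], [0.5197, 0.1707, 11.0], [0.52, 0.1724, 12.0], [0.5197, 0.1747, 11.0], [0.5199, 0.1764, 12.0], [0.5199, 0.1787, 12.0], [0.5199, 0.1804, 12.0], [0.5198, 0.1826, 12.0], [0.5198, 0.1849, 12.0], [0.5201, 0.1865, 13.0], [0.5198, 0.1887, 12.0], [0.5197, 0.1904, 12.0], [0.5202, 0.1926, 12.0], [0.5197, 0.1947, 12.0], [0.5199, 0.1969, 11.0], [0.5199, 0.1985, 13.0], [0.5201, 0.2006, 12.0], [0.5198, 0.2027, 13.0], [0.5201, 0.2187, 13.0]]
yaw 0.29268705333924977 x at 0.183 0.5198625954825745 y range 0.1447075483918885 0.21870623647969037
TCP [0.5192711  0.18329517 0.09371199] [-1.79910853e+02  4.08659166e-02  9.07328013e+01] [ 0.22465534 -0.26180549  0.16415997]
[[0.57, -0.11, -0.25], [-0.75, 0.26, -0.31], [-0.4, -0.78, -0.29], [-0.42, -0.44, -0.8], [-0.67, 0.19, -0.01], [-0.6, -1.34, -0.03]]
mean [-0.377, -0.369, -0.28, 0.004, -0.011, -0.02, 0.402, -46.184, 23.303, 0.014, 0.014, -0.002]
[0.52070265 0.18173818 0.09459702] [-1.79997712e+02  3.26960981e-03  9.05045239e+01] 0.029500670321788335 0.0 11.9
```

Call:
{"op": "move_arm", "data": {"steps": [1, 0, 30, 0, 0, 0, 0.35, 0, 0, 30, 0, 0, 0, 0.35, 0, 0, 19, 0, 0, 0, 0.35, 0, 0, 0, 0, 0, 0, 0.35, 0, 0, 0, 0, 0, 0, 0, 0, 0, 0, 0, 0, 0, 0, 0, 0, 0, 0, 0, 0, 0, 0, 0, 0, 0, 0, 0, 0]}}

```text
time: 12.7
tool_pos: [0.5207, 0.1835, 0.0165]
orientation: [179.9, 0.0, 90.6]
ft_force: [-1.5, -1.1, 0.6]
finger_gap: 0.0078
grasp_force: 58.7
```

Call:
{"op": "move_arm", "data": {"steps": [0, 0, -2, 0.7, 0, 0, 0, 0, 0, -2, 0.7, 0, 0, 0, 0, 0, -2, 0.7, 0, 0, 0, 0, 0, -2, 0.7, 0, 0, 0, 0, 0, -1.5, 0.7, 0, 0, 0, 0, 0, 0, 0, 0, 0, 0, 0, 0, 0, 0, 0, 0, 0]}}

```text
time: 13.4
tool_pos: [0.5211, 0.1837, 0.0252]
orientation: [-176.5, -0.0, 90.6]
ft_force: [2.5, -0.4, -4.5]
finger_gap: 0.0076
grasp_force: 58.7
```

```bash
python3 feel.py
```

```text
[[2.98, -0.21, -4.55], [2.67, -0.23, -4.83], [2.26, -0.14, -4.06], [1.73, 0.19, -3.19], [2.4, 0.42, -3.69], [2.55, 0.28, -4.05]]
mean [2.431, 0.051, -4.064, -0.129, -0.714, -0.1, 0.844, -51.428, 20.34, 1.632, 0.367, -0.1]
[0.52048697 0.18377337 0.02524797] [-1.76513044e+02 -7.74293877e-03  9.06088022e+01] 0.007780302475274954 58.63737165927887 13.7
```

Left box: the pull carries about 4 N, so it is full too. I set it down and push it home.

Call:
{"op": "move_arm", "data": {"steps": [0, 0, 2, -0.7, 0, 0, 0, 0, 0, 2, -0.7, 0, 0, 0, 0, 0, 2, -0.7, 0, 0, 0, 0, 0, 1.5, -0.7, 0, 0, 0, 0, 0, 0.5, -0.7, 0, 0, 0, 0, 0, 0, 0, 0, 0, 0]}}

```text
time: 14.3
tool_pos: [0.5197, 0.1836, 0.0171]
orientation: [180.0, 0.0, 90.6]
ft_force: [1.3, -0.0, -4.0]
finger_gap: 0.0073
grasp_force: 58.7
```

Call:
{"op": "move_arm", "data": {"steps": [0, 2, 0, 0, 0, 0, 0, 0, 3, 0, 0, 0, 0, 0, 0, 3, 0, 0, 0, 0, 0, 0, 3, 0, 0, 0, 0, 0, 0, 3, 0, 0, 0, 0, 0, 0, 0, 0, 0, 0, 0, 0]}}

```text
time: 14.9
tool_pos: [0.5349, 0.1839, 0.0172]
orientation: [180.0, -0.0, 90.6]
ft_force: [-2.0, -0.2, -2.3]
finger_gap: 0.0074
grasp_force: 58.8
```

Sliding smoothly.

Call:
{"op": "move_arm", "data": {"steps": [0, 3, 0, 0, 0, -0.1, 0, 0, 3, 0, 0, 0, -0.1, 0, 0, 3, 0, 0, 0, -0.1, 0, 0, 3, 0, 0, 0, -0.1, 0, 0, 3, 0, 0, 0, 0, 0, 0, 3, 0, 0, 0, 0, 0, 0, 3, 0, 0, 0, 0, 0, 0, 2, 0, 0, 0, 0, 0, 0, 2, 0, 0, 0, 0, 0, 0, 0, 0, 0, 0, 0, 0]}}

```text
time: 15.9
tool_pos: [0.5597, 0.1842, 0.0173]
orientation: [180.0, -0.0, 91.0]
ft_force: [-3.0, -0.2, -2.8]
finger_gap: 0.0075
grasp_force: 58.9
```

Call:
{"op": "move_arm", "data": {"steps": [0, 1.5, 0, 0, 0, 0, 0, 0, 1.5, 0, 0, 0, 0, 0, 0, 0, 0, 0, 0, 0, 0]}}

```text
time: 16.2
tool_pos: [0.5624, 0.1843, 0.0172]
orientation: [180.0, -0.0, 91.0]
ft_force: [-2.6, -0.4, -2.3]
finger_gap: 0.0078
grasp_force: 58.9
```

Call:
{"op": "move_arm", "data": {"steps": [0, 1.5, 0, 0, 0, 0, 0, 0, 1.5, 0, 0, 0, 0, 0, 0, 0, 0, 0, 0, 0, 0]}}

```text
time: 16.5
tool_pos: [0.5656, 0.1843, 0.0172]
orientation: [180.0, -0.0, 91.0]
ft_force: [-3.8, 0.3, -3.2]
finger_gap: 0.0077
grasp_force: 58.9
```

Call:
{"op": "move_arm", "data": {"steps": [0, 1, 0, 0, 0, 0, 0, 0, 1, 0, 0, 0, 0, 0, 0, 0, 0, 0, 0, 0, 0]}}

```text
time: 16.8
tool_pos: [0.5661, 0.1845, 0.0169]
orientation: [-179.9, -0.0, 91.0]
ft_force: [-5.9, 0.7, -1.8]
finger_gap: 0.0074
grasp_force: 59.0
```

Call:
{"op": "move_arm", "data": {"steps": [0, 1, 0, 0, 0, 0, 0, 0, 1, 0, 0, 0, 0, 0, 0, 0, 0, 0, 0, 0, 0]}}

```text
time: 17.1
tool_pos: [0.566, 0.1847, 0.0165]
orientation: [-179.7, -0.0, 91.0]
ft_force: [-8.5, 1.0, 1.1]
finger_gap: 0.0079
grasp_force: 59.3
```

Call:
{"op": "move_arm", "data": {"steps": [0, 1, 0, 0, 0, 0, 0, 0, 1, 0, 0, 0, 0, 0, 0, 0, 0, 0, 0, 0, 0]}}

```text
time: 17.4
tool_pos: [0.5659, 0.1846, 0.0165]
orientation: [-179.5, -0.0, 91.0]
ft_force: [-14.8, 0.7, 6.9]
finger_gap: 0.0076
grasp_force: 59.8
```

Call:
{"op": "move_arm", "data": {"steps": [0, -2, 0, 0, 0, 0, 0, 0, 0, 0, 0, 0, 0, 0.35, 0, 0, 0, 0, 0, 0, 0.35, 0, 0, 0, 0, 0, 0, 0.35, 0, 0, -15, 0, 0, 0, 0.35, 0, 0, -25, 0, 0, 0, 0.35, 0, 0, -38, 0, 0, 0, 0.35, 0, 0, 0, 0, 0, 0, 0.35, 0, 0, 0, 0, 0, 0, 0.35]}}

```text
time: 18.3
tool_pos: [0.5711, 0.1846, 0.0967]
orientation: [179.8, -0.0, 91.0]
ft_force: [-0.8, -0.9, -0.4]
finger_gap: 0.0296
grasp_force: 0.0
```

```bash
python3 -c "
from bars import *
measure(.567,.184)"|grep -v '^2'
```

```text
yaw -0.260311565743719 x at 0.184 0.5666026338865473 y range 0.14547270833268627 0.21975192671443428
TCP [0.57114066 0.1845765  0.09672841] [ 1.79750689e+02 -3.31290340e-02  9.09867937e+01] [-0.83546028 -0.91346402 -0.42019489]
```

Call:
{"op": "move_arm", "data": {"steps": [-41, -9, 0, 0, 0, 0, 0.35, -41, -9, 0, 0, 0, 0, 0.35, -41, -8, 0, 0, 0, 0, 0.35, -41, -8, 0, 0, 0, 0, 0.35, -41, -8, 0, 0, 0, 0, 0.35, -42, -8, 0, 0, 0, 0, 0.35, 0, 0, 0, 0, 0, 0, 0.35, 0, 0, 0, 0, 0, 0, 0.35]}}

```text
time: 19.15
tool_pos: [0.5226, -0.0641, 0.0941]
orientation: [-179.9, -0.1, 90.9]
ft_force: [0.2, 0.4, 0.1]
finger_gap: 0.03
grasp_force: 0.0
```

```bash
python3 -c "
from bars import *
measure(.515,-.063);measure(.565,.064)"; python3 feel.py
```

```text
24 [[0.5119, -0.0993, 9.0], [0.5125, -0.0835, 9.0], [0.5125, -0.0818, 11.0], [0.5128, -0.0794, 10.0], [0.5128, -0.0777, 10.0], [0.513, -0.0753, 9.0], [0.513, -0.0736, 9.0], [0.5133, -0.0713, 10.0], [0.5133, -0.0696, 10.0], [0.5136, -0.0673, 11.0], [0.5136, -0.0656, 11.0], [0.5136, -0.0634, 11.0], [0.5138, -0.0612, 12.0], [0.5141, -0.0595, 11.0], [0.5141, -0.0573, 11.0], [0.5141, -0.0551, 11.0], [0.5141, -0.0535, 11.0], [0.5146, -0.0513, 11.0], [0.5146, -0.0492, 11.0], [0.5146, -0.0476, 11.0], [0.5145, -0.0454, 11.0], [0.5148, -0.0433, 12.0], [0.5157, -0.0274, 12.0], [0.5157, -0.0254, 12.0]]
yaw 3.143312624811993 x at -0.063 0.5136989191134894 y range -0.09931458764433133 -0.025385023343064823
TCP [ 0.5226158  -0.06412751  0.09411857] [-1.79903043e+02 -5.31217093e-02  9.08581977e+01] [0.24165963 0.43834065 0.07572331]
9 [[0.5644, 0.028, 14.0], [0.565, 0.0443, 12.0], [0.5648, 0.0463, 12.0], [0.5647, 0.048, 12.0], [0.5652, 0.0501, 13.0], [0.565, 0.0521, 13.0], [0.5651, 0.0542, 14.0], [0.5652, 0.0562, 13.0], [0.5654, 0.0582, 13.0]]
yaw 1.7545282976684344 x at 0.064 0.5654437646906622 y range 0.028045686133262387 0.05823878368211192
TCP [ 0.52283016 -0.06322757  0.09427858] [-1.79914388e+02 -5.05434785e-02  9.09584478e+01] [-0.38407781 -0.38187709  0.38654708]
[[-0.13, -0.29, 0.29], [-0.48, -0.19, 1.05], [0.06, -0.44, 0.85], [-0.04, -0.0, 0.13], [-0.27, 0.32, -0.12], [-0.48, 0.56, 0.1]]
mean [-0.222, -0.008, 0.384, -0.002, -0.002, 0.007, -0.274, -43.635, 23.005, 0.001, -0.01, 0.002]
[ 0.5235703  -0.06258042  0.09516298] [-1.79997683e+02 -2.02123714e-03  9.10894451e+01] 0.029771067732350543 0.0 19.55
```

Call:
{"op": "move_arm", "data": {"steps": [0, -10, 30, 0, 0, -1, 0.35, 0, 0, 30, 0, 0, -1, 0.35, 0, 0, 18, 0, 0, 0, 0.35, 0, 0, 0, 0, 0, 0, 0.35, 0, 0, 0, 0, 0, 0, 0, 0, 0, 0, 0, 0, 0, 0, 0, 0, 0, 0, 0, 0, 0, 0, 0, 0, 0, 0, 0, 0]}}

```text
time: 20.35
tool_pos: [0.5146, -0.0644, 0.0182]
orientation: [179.9, 0.1, 93.0]
ft_force: [0.3, -2.6, -0.2]
finger_gap: 0.0078
grasp_force: 57.5
```

Call:
{"op": "move_arm", "data": {"steps": [0, 0, -2, 0.7, 0, 0, 0, 0, 0, -2, 0.7, 0, 0, 0, 0, 0, -2, 0.7, 0, 0, 0, 0, 0, -2, 0.7, 0, 0, 0, 0, 0, -1.5, 0.7, 0, 0, 0, 0, 0, 0, 0, 0, 0, 0, 0, 0, 0, 0, 0, 0, 0]}}

```text
time: 21.05
tool_pos: [0.5135, -0.0636, 0.0266]
orientation: [-176.5, 0.0, 93.0]
ft_force: [-2.0, -3.1, 0.0]
finger_gap: 0.0075
grasp_force: 58.4
```

```bash
python3 feel.py
```

```text
[[-2.01, -3.08, -0.9], [-1.36, -3.7, -0.22], [-1.64, -2.54, -1.18], [-0.98, -4.68, -1.1], [-0.91, -3.54, -1.66], [-1.63, -3.61, -1.12]]
mean [-1.423, -3.525, -1.03, -0.711, 0.242, -0.415, 2.361, -47.078, 20.699, 0.29, 1.002, -0.458]
[ 0.51356596 -0.0635922   0.02665995] [-1.76497953e+02 -9.07887495e-04  9.30028113e+01] 0.007995813979965535 58.32040250301361 21.35
```

Call:
{"op": "move_arm", "data": {"steps": [-0.5, -0.3, 0, 0, 0, 0, 0, -0.5, -0.2, 0, 0, 0, 0, 0, 0, 0, 0, 0, 0, 0, 0, 0, 0, 0, 0, 0, 0, 0]}}

```text
time: 21.75
tool_pos: [0.5139, -0.0645, 0.0269]
orientation: [-176.6, -0.0, 93.0]
ft_force: [1.2, -1.5, -0.8]
finger_gap: 0.0083
grasp_force: 57.6
```

```bash
python3 feel.py
```

```text
[[1.98, -2.25, -0.99], [1.47, -2.56, -1.02], [0.88, -1.95, -1.16], [1.66, -1.61, -1.79], [1.91, -1.71, -1.48], [1.61, -2.48, -0.57]]
mean [1.585, -2.093, -1.167, -0.387, -0.418, -0.326, 1.209, -46.697, 19.081, 1.321, 0.314, -0.358]
[ 0.51377519 -0.06461459  0.02687069] [-1.76556128e+02 -1.56849695e-03  9.30052458e+01] 0.007725721641934235 57.45667219161987 22.05
```

```bash
python3 - <<'E'
from h import *
c=wcam(*pickle.load(open("w1.pkl","rb")))
print([np.round(plane(c,p,.078),3) for p in[(287,387),(200,381),(285,436),(185,433)]])
A,B=pickle.load(open("cams.pkl","rb"))
im=B["image"];h=cv2.cvtColor(im,cv2.COLOR_BGR2HSV);m=cv2.inRange(h,(125,80,30),(155,255,255))
k=cv2.findContours(m,0,2)[0];k=max(k,key=cv2.contourArea)
print([(p[0].tolist(),np.round(plane(B,p[0],.078),3)[:2].tolist()) for p in cv2.approxPolyDP(k,3,True)])
E
```

```text
[array([ 0.519, -0.152,  0.078]), array([ 0.446, -0.146,  0.078]), array([ 0.516, -0.205,  0.078]), array([ 0.426, -0.203,  0.078])]
[([388, 189], [0.501, -0.301]), ([376, 207], [0.503, -0.19]), ([375, 229], [0.475, -0.086]), ([418, 238], [0.371, -0.082]), ([427, 221], [0.366, -0.165]), ([430, 197], [0.382, -0.294])]
```

Call:
{"op": "move_arm", "data": {"steps": [0, 0, 2, -0.7, 0, 0, 0, 0, 0, 2, -0.7, 0, 0, 0, 0, 0, 2, -0.7, 0, 0, 0, 0, 0, 2, -0.7, 0, 0, 0, 0, 0, 1, -0.7, 0, 0, 0, 0, 0, 0, 0, 0, 0, 0]}}

```text
time: 22.65
tool_pos: [0.5125, -0.0646, 0.0178]
orientation: [180.0, 0.0, 93.0]
ft_force: [0.7, -1.5, -0.1]
finger_gap: 0.0074
grasp_force: 57.4
```

Call:
{"op": "move_arm", "data": {"steps": [0, -3, 0, 0, 0, 0, 0, 0, -5, 0, 0, 0, 0, 0, 0, -5, 0, 0, 0, 0, 0, 0, -5, 0, 0, 0, 0, 0, 0, -5, 0, 0, 0, 0, 0, 0, -5, 0, 0, 0, 0, 0, 0, -5, 0, 0, 0, 0, 0, 0, -5, 0, 0, 0, 0, 0, 0, -4, 0, 0, 0, 0, 0, 0, -2, 0, 0, 0, 0, 0]}}

```text
time: 23.65
tool_pos: [0.4683, -0.0668, 0.0177]
orientation: [-180.0, -0.0, 93.0]
ft_force: [2.8, -1.5, 0.8]
finger_gap: 0.0074
grasp_force: 57.5
```

Call:
{"op": "move_arm", "data": {"steps": [0.5, -3, 0, 0, 0, 0, 0, 0.5, -6, 0, 0, 0, 0, 0, 0.5, -6, 0, 0, 0, 0, 0, 0.5, -6, 0, 0, 0, 0, 0, 0.5, -6, 0, 0, 0, 0, 0, 0.5, -6, 0, 0, 0, 0, 0, 0, -6, 0, 0, 0, 0, 0, 0, -4, 0, 0, 0, 0, 0, 0, -2, 0, 0, 0, 0, 0, 0, 0, 0, 0, 0, 0, 0]}}

```text
time: 24.65
tool_pos: [0.423, -0.0662, 0.0177]
orientation: [-179.9, -0.0, 93.0]
ft_force: [-0.9, 0.8, 4.3]
finger_gap: 0.0075
grasp_force: 58.0
```

Call:
{"op": "move_arm", "data": {"steps": [0, 0, 0, 0, 0, 0, 0.35, 0, 0, 0, 0, 0, 0, 0.35, 0, 0, 0, 0, 0, 0, 0.35, 0, 0, -15, 0, 0, 0, 0.35, 0, 0, -25, 0, 0, 0, 0.35, 0, 0, -38, 0, 0, 0, 0.35, 0, 0, 0, 0, 0, 0, 0.35, 0, 0, 0, 0, 0, 0, 0.35]}}

```text
time: 25.45
tool_pos: [0.4245, -0.0665, 0.0963]
orientation: [179.9, 0.0, 93.0]
ft_force: [0.2, -0.2, -1.1]
finger_gap: 0.0297
grasp_force: 0.0
```

```bash
python3 -c "
from bars import *
measure(.424,-.066)"|grep -v '^2'
```

```text
yaw -1.5251299117040578 x at -0.066 0.4235175909750337 y range -0.10228773901584344 -0.028246954718112012
TCP [ 0.42451977 -0.06653232  0.0962914 ] [1.79899270e+02 4.46848956e-02 9.30061310e+01] [ 0.18043799 -0.17833426 -1.12809997]
```

Call:
{"op": "move_arm", "data": {"steps": [37, 21, 0, 0, 0, 0, 0, 37, 21, 0, 0, 0, 0, 0, 37, 21, 0, 0, 0, 0, 0, 37, 21, 0, 0, 0, 0, 0, 38, 21, 0, 0, 0, 0, 0, 38, 21, 0, 0, 0, 0, 0, 0, 0, 0, 0, 0, 2, 0, 0, 0, 0, 0, 0, 0, 0]}}

```text
time: 26.3
tool_pos: [0.5367, 0.1649, 0.0936]
orientation: [-179.8, 0.0, 91.1]
ft_force: [-0.3, 0.8, -0.0]
finger_gap: -0.0001
grasp_force: 0.0
```

```bash
python3 -c "
from bars import *
measure(.567,.184);measure(.565,.064)"|grep -v '^[12]'
```

```text
yaw -1.1997732989504617 x at 0.184 0.5668411566744593 y range 0.14763383073913505 0.22188688932561806
TCP [0.53671376 0.16488255 0.09360624] [-1.79803336e+02  4.27495835e-02  9.11288440e+01] [-0.34729816  0.81455315 -0.00544902]
TCP [0.53639106 0.16405296 0.09384187] [-1.79792829e+02  4.47168365e-02  9.10855613e+01] [-0.45385552  0.23471354  0.4108681 ]
```

Call:
{"op": "move_arm", "data": {"steps": [-3, 0, 30, 0, 0, 0, 0, 0, 0, 30, 0, 0, 0, 0, 0, 0, 17, 0, 0, 0, 0, 0, 0, 0, 0, 0, 0, 0, 0, 2, 0, 0, 0, 0, 0, 0, 2, 0, 0, 0, 0, 0, 0, 0, 0, 0, 0, 0, 0]}}

```text
time: 27.1
tool_pos: [0.5436, 0.161, 0.0201]
orientation: [179.8, -0.0, 91.0]
ft_force: [0.4, 0.4, 0.4]
finger_gap: 0.0001
grasp_force: 0.0
```

Call:
{"op": "move_arm", "data": {"steps": [0, 2, 0, 0, 0, 0, 0, 0, 2, 0, 0, 0, 0, 0, 0, 0, 0, 0, 0, 0, 0]}}

```text
time: 27.4
tool_pos: [0.5466, 0.1612, 0.0191]
orientation: [179.9, -0.0, 91.0]
ft_force: [-0.8, 0.6, 0.1]
finger_gap: -0.0003
grasp_force: 0.0
```

Call:
{"op": "move_arm", "data": {"steps": [0, 2, 0, 0, 0, 0, 0, 0, 1, 0, 0, 0, 0, 0, 0, 0, 0, 0, 0, 0, 0]}}

```text
time: 27.7
tool_pos: [0.548, 0.1612, 0.0186]
orientation: [-179.9, -0.0, 91.0]
ft_force: [-4.4, 0.5, 3.7]
finger_gap: -0.0002
grasp_force: 1.9
```

Call:
{"op": "move_arm", "data": {"steps": [0, 1, 0, 0, 0, 0, 0, 0, 1, 0, 0, 0, 0, 0, 0, 0, 0, 0, 0, 0, 0]}}

```text
time: 28.0
tool_pos: [0.5481, 0.1612, 0.0185]
orientation: [-179.7, 0.0, 91.0]
ft_force: [-7.9, -1.2, 7.4]
finger_gap: -0.0001
grasp_force: 4.4
```

Call:
{"op": "move_arm", "data": {"steps": [0, 1, 0, 0, 0, 0, 0, 0, 0, 0, 0, 0, 0, 0]}}

```text
time: 28.2
tool_pos: [0.5481, 0.1612, 0.0185]
orientation: [-179.6, 0.0, 91.0]
ft_force: [-10.9, -0.6, 10.1]
finger_gap: -0.0001
grasp_force: 5.6
```

Call:
{"op": "move_arm", "data": {"steps": [0, 1, 0, 0, 0, 0, 0, 0, 0, 0, 0, 0, 0, 0]}}

```text
time: 28.4
tool_pos: [0.5481, 0.1612, 0.0185]
orientation: [-179.5, 0.0, 91.0]
ft_force: [-12.8, -0.5, 11.7]
finger_gap: -0.0002
grasp_force: 6.7
```

Call:
{"op": "move_arm", "data": {"steps": [0, 0, -1, 0, 0, 0, 0, 0, 0, -1, 0, 0, 0, 0, 0, 0, 0, 0, 0, 0, 0]}}

```text
time: 28.7
tool_pos: [0.548, 0.1612, 0.019]
orientation: [-179.5, 0.0, 91.0]
ft_force: [-9.3, 1.0, 0.6]
finger_gap: -0.0001
grasp_force: 4.2
```

Call:
{"op": "move_arm", "data": {"steps": [0, 0.5, -1, 0, 0, 0, 0, 0, 0.5, -0.5, 0, 0, 0, 0, 0, 0, 0, 0, 0, 0, 0]}}

```text
time: 29.0
tool_pos: [0.5481, 0.1615, 0.0198]
orientation: [-179.4, -0.0, 91.0]
ft_force: [-10.1, 1.2, -3.3]
finger_gap: -0.0
grasp_force: 4.3
```

Call:
{"op": "move_arm", "data": {"steps": [0, -5, 0, 0, 0, 0, 0, 0, -10, 0, 0, 0, 0, 0, 0, 0, -30, 0, 0, 0, 0, 10, 0, -50, 0, 0, 0, 0, 0, 0, -25, 0, 0, 0, 0, 0, 0, 0, 0, 0, 0, 0, 0, 0, 0, 0, 0, 0, 0]}}

```text
time: 29.7
tool_pos: [0.5396, 0.1708, 0.1271]
orientation: [179.8, -0.0, 91.0]
ft_force: [-0.8, -0.7, -0.6]
finger_gap: -0.0002
grasp_force: 0.0
```

```bash
cat > e.py <<'E'
from bars import *
def edge(cy):
    s=ctrl.state();c=ctrl.capture("wrist");w=wcam(s,c);pickle.dump((s,c),open('w6.pkl','wb'));g=cv2.GaussianBlur(c["image"],(3,3),0)[:,:,2].astype(int);P=[]
    fo=240/np.tan(np.radians(c["fov_y"]/2));K=np.array([[fo,0,c["cx"]],[0,fo,c["cy"]],[0,0,1]])
    for y in np.arange(cy-.05,cy+.051,.004):
        q=cv2.projectPoints(np.array([[.627+.02*(y-.06),y,.1]]),cv2.Rodrigues(w["R"])[0],w["t"],K,np.array(c["dist_coeffs"]))[0].ravel()
        r,u=int(round(q[1])),int(round(q[0]))
        if not(0<=r<480 and u+14<640):continue
        d=g[r,u-11:u+15]-g[r,u-14:u+12];k=np.argmax(d)
        if d[k]<30:continue
        P.append(plane(w,(u-11+k-1,r),.1)[:2])
    P=np.array(P)
    k=np.polyfit(P[:,1],P[:,0],1);m=abs(P[:,0]-np.polyval(k,P[:,1]))<.001;k=np.polyfit(P[m,1],P[m,0],1)
    print("shelf n",m.sum(),"yaw",np.degrees(np.arctan(k[0])),"x at",cy,np.polyval(k,cy))
E
python3 -c "
from e import *
measure(.567,.184);edge(.184);edge(.064)"|grep -v '^[12]'
```

```text
yaw -0.36918077356354945 x at 0.184 0.5668879863776873 y range 0.14730092434630387 0.22198926160305352
TCP [0.53956138 0.17084958 0.12706657] [ 1.79839952e+02 -1.40756726e-02  9.09973252e+01] [-0.75957042 -0.70322872 -0.64632756]
shelf n 26 yaw 1.230549134388491 x at 0.184 0.6299510363985281
shelf n 7 yaw 1.6509338839081182 x at 0.064 0.6270615896834377
```

Call:
{"op": "move_arm", "data": {"steps": [7, 14, 0, 0, 0, 0.5, 0.35, 6, 13, 0, 0, 0, 0.5, 0.35, 0, 0, 40, 0, 0, 0, 0.35, 0, 0, 40, 0, 0, 0, 0.35, 0, 0, 30, 0, 0, 0, 0.35, 0, 0, 0, 0, 0, 0, 0.35, 0, 0, 0, 0, 0, 0, 0.35]}}

```text
time: 30.55
tool_pos: [0.5647, 0.1839, 0.0155]
orientation: [-179.9, 0.0, 90.0]
ft_force: [1.1, -0.2, 1.0]
finger_gap: 0.0297
grasp_force: 0.0
```

Call:
{"op": "move_arm", "data": {"steps": [0, 0, 0, 0, 0, 0, 0, 0, 0, 0, 0, 0, 0, 0, 0, 0, 0, 0, 0, 0, 0, 0, 0, 0, 0, 0, 0, 0]}}

```text
time: 30.95
tool_pos: [0.5665, 0.1846, 0.0181]
orientation: [179.9, -0.1, 90.0]
ft_force: [-2.8, -0.2, 6.7]
finger_gap: 0.0075
grasp_force: 59.0
```

Call:
{"op": "move_arm", "data": {"steps": [0, 0, -1.5, 0, 0, 0, 0, 0, 0, -1, 0, 0, -0.7, 0, 0, 0, 0, 0, 0, -0.7, 0, 0, 0, 0, 0, 0, -0.7, 0, 0, 0, 0, 0, 0, -0.7, 0, 0, 0, 0, 0, 0, 0, 0]}}

```text
time: 31.55
tool_pos: [0.5656, 0.1836, 0.0186]
orientation: [-180.0, 0.0, 92.8]
ft_force: [1.3, -2.8, -2.9]
finger_gap: 0.0078
grasp_force: 59.5
```

```bash
python3 feel.py
```

```text
[[0.88, -2.45, -2.55], [1.4, -2.82, -3.16], [2.12, -2.92, -3.09], [1.23, -2.94, -3.8], [1.84, -2.48, -3.42], [0.99, -2.34, -3.83]]
mean [1.412, -2.659, -3.306, -0.501, -0.218, -0.416, 1.997, -54.029, 22.13, 0.296, 0.757, -0.417]
[0.56548292 0.18403295 0.01866834] [-1.79980146e+02  1.04865475e-02  9.27905507e+01] 0.007575280149293843 59.488261342048645 31.85
```

Now I push gently, 1 mm at a time.

Call:
{"op": "move_arm", "data": {"steps": [0, 1, 0, 0, 0, 0, 0, 0, 1, 0, 0, 0, 0, 0, 0, 0, 0, 0, 0, 0, 0]}}

```text
time: 32.15
tool_pos: [0.5656, 0.1841, 0.0183]
orientation: [-179.8, 0.0, 92.8]
ft_force: [-2.9, -2.6, -0.9]
finger_gap: 0.007
grasp_force: 59.7
```

Call:
{"op": "move_arm", "data": {"steps": [0, 1, 0, 0, 0, 0, 0, 0, 1, 0, 0, 0, 0, 0, 0, 0, 0, 0, 0, 0, 0]}}

```text
time: 32.45
tool_pos: [0.5655, 0.1841, 0.0182]
orientation: [-179.6, 0.0, 92.8]
ft_force: [-9.1, -2.6, 3.6]
finger_gap: 0.0076
grasp_force: 60.2
```

Call:
{"op": "move_arm", "data": {"steps": [0, 1, 0, 0, 0, 0, 0, 0, 0.5, 0, 0, 0, 0.3, 0, 0, 0, 0, 0, 0, 0.3, 0, 0, 0, 0, 0, 0, 0, 0]}}

```text
time: 32.85
tool_pos: [0.5655, 0.1842, 0.0181]
orientation: [-179.5, 0.0, 92.3]
ft_force: [-11.8, -3.8, 6.4]
finger_gap: 0.0077
grasp_force: 60.1
```

Call:
{"op": "move_arm", "data": {"steps": [0, -2, 0, 0, 0, 0, 0, 0, 0, 0, 0, 0, 0, 0.35, 0, 0, 0, 0, 0, 0, 0.35, 0, 0, 0, 0, 0, 0, 0.35, 0, 0, -15, 0, 0, 0, 0.35, 0, 0, -35, 0, 0, 0, 0.35, 0, -12, -40, 0, 0, 0, 0.35, 0, -12, -20, 0, 0, 0, 0.35, 0, 0, 0, 0, 0, 0, 0.35, 0, 0, 0, 0, 0, 0, 0.35]}}

```text
time: 33.85
tool_pos: [0.546, 0.1838, 0.1293]
orientation: [179.9, -0.0, 92.2]
ft_force: [0.7, -0.4, -1.1]
finger_gap: 0.0299
grasp_force: 0.0
```

```bash
python3 -c "
from e import *
measure(.567,.184);edge(.184);measure(.565,.064)"|cut -c1-700
```

```text
28 [[0.5832, 0.1379, 13.0], [0.5824, 0.14, 13.0], [0.5816, 0.1421, 13.0], [0.5671, 0.1458, 6.0], [0.567, 0.1472, 12.0], [0.5669, 0.1636, 11.0], [0.5668, 0.1656, 11.0], [0.5667, 0.1676, 11.0], [0.5666, 0.1695, 11.0], [0.5667, 0.1715, 10.0], [0.5669, 0.1735, 11.0], [0.5665, 0.1754, 12.0], [0.5667, 0.1774, 11.0], [0.5665, 0.1799, 11.0], [0.567, 0.1819, 11.0], [0.5666, 0.1838, 12.0], [0.5664, 0.1857, 12.0], [0.5666, 0.1876, 11.0], [0.5662, 0.1894, 12.0], [0.5663, 0.1919, 11.0], [0.5665, 0.1938, 12.0], [0.5664, 0.1956, 12.0], [0.5666, 0.1975, 11.0], [0.5661, 0.1999, 12.0], [0.5663, 0.2017, 11.0], [0.5665, 0.2036, 12.0], [0.566, 0.2195, 12.0], [0.5662, 0.2219, 13.0]]
yaw -8.173344107389678 x at 0.184 0.5675414618878828 y range 0.13792732589791792 0.2218632930624222
TCP [0.54600987 0.18375356 0.12929599] [ 1.79876020e+02 -3.45578426e-02  9.22198677e+01] [ 0.68711625 -0.35926497 -1.12938191]
shelf n 25 yaw 1.2603423934018858 x at 0.184 0.6299377704634145
14 [[0.565, 0.0594, 10.0], [0.5652, 0.0611, 9.0], [0.5651, 0.0629, 9.0], [0.565, 0.0654, 9.0], [0.5649, 0.0671, 9.0], [0.5658, 0.0689, 10.0], [0.5657, 0.0714, 10.0], [0.5659, 0.0731, 11.0], [0.5658, 0.0756, 11.0], [0.5657, 0.0773, 11.0], [0.5656, 0.0789, 11.0], [0.5658, 0.0814, 10.0], [0.5657, 0.083, 10.0], [0.5646, 0.1013, 6.0]]
yaw 0.038995640028794624 x at 0.064 0.5653980126509139 y range 0.05939294741640774 0.10134335285486423
TCP [0.54501194 0.18339269 0.12768642] [-1.79938873e+02  8.65434192e-04  9.22024720e+01] [ 0.24239439 -0.05785643 -0.58447485]
```

Call:
{"op": "move_arm", "data": {"steps": [-29, -11, 0, 0, 0, 0.5, 0, 0, 0, 0, 0, 0, 0.5, 0, 0, 0, 40, 0, 0, 0, 0, 0, 0, 40, 0, 0, 0, 0, 0, 0, 29, 0, 0, 0, 0, 0, 0, 0, 0, 0, 0, 0, 0, 4, 0, 0, 0, 0, 0, 0, 4, 0, 0, 0, 0, 0, 0, 0, 0, 0, 0, 0, 0]}}

```text
time: 34.9
tool_pos: [0.546, 0.1546, 0.0217]
orientation: [179.8, -0.0, 91.2]
ft_force: [-0.3, 0.2, -0.1]
finger_gap: 0.0003
grasp_force: 0.0
```

Call:
{"op": "move_arm", "data": {"steps": [0, 2, 0, 0, 0, 0, 0, 0, 2, 0, 0, 0, 0, 0, 0, 0, 0, 0, 0, 0, 0]}}

```text
time: 35.2
tool_pos: [0.548, 0.1543, 0.0203]
orientation: [179.9, -0.0, 91.2]
ft_force: [0.9, -0.6, 0.2]
finger_gap: 0.0
grasp_force: 0.0
```

Call:
{"op": "move_arm", "data": {"steps": [0, 1, -0.5, 0, 0, 0, 0, 0, 1, -0.5, 0, 0, 0, 0, 0, 0, 0, 0, 0, 0, 0]}}

```text
time: 35.5
tool_pos: [0.5483, 0.1543, 0.0205]
orientation: [-179.9, 0.0, 91.2]
ft_force: [-3.1, -0.6, 1.0]
finger_gap: -0.0
grasp_force: 1.3
```

Call:
{"op": "move_arm", "data": {"steps": [0, 1, -0.5, 0, 0, 0, 0, 0, 1, -0.5, 0, 0, 0, 0, 0, 0, 0, 0, 0, 0, 0]}}

```text
time: 35.8
tool_pos: [0.5483, 0.1542, 0.0207]
orientation: [-179.7, 0.0, 91.2]
ft_force: [-6.4, 0.1, -1.8]
finger_gap: -0.0
grasp_force: 2.5
```

Call:
{"op": "move_arm", "data": {"steps": [0, 1, -0.5, 0, 0, 0, 0, 0, 1, -0.5, 0, 0, 0, 0, 0, 0, 0, 0, 0, 0, 0]}}

```text
time: 36.1
tool_pos: [0.5484, 0.1543, 0.021]
orientation: [-179.5, 0.0, 91.2]
ft_force: [-8.7, 0.5, -2.6]
finger_gap: -0.0001
grasp_force: 3.6
```

Call:
{"op": "move_arm", "data": {"steps": [0, 1, -0.3, 0, 0, 0, 0, 0, 1, -0.3, 0, 0, 0, 0, 0, 0, 0, 0, 0, 0, 0]}}

```text
time: 36.4
tool_pos: [0.5483, 0.1543, 0.0209]
orientation: [-179.3, 0.0, 91.2]
ft_force: [-11.4, 0.6, -1.3]
finger_gap: 0.0002
grasp_force: 5.2
```

Call:
{"op": "move_arm", "data": {"steps": [0, 1, -0.3, 0, 0, 0, 0, 0, 1, -0.3, 0, 0, 0, 0, 0, 0, 0, 0, 0, 0, 0]}}

```text
time: 36.7
tool_pos: [0.5483, 0.1543, 0.0209]
orientation: [-179.1, 0.0, 91.3]
ft_force: [-14.5, -0.3, -0.6]
finger_gap: 0.0
grasp_force: 6.8
```

Call:
{"op": "move_arm", "data": {"steps": [0, 1, -0.3, 0, 0, 0, 0, 0, 0.5, 0, 0, 0, 0, 0, 0, 0, 0, 0, 0, 0, 0]}}

```text
time: 37.0
tool_pos: [0.5483, 0.1543, 0.0208]
orientation: [-178.9, 0.0, 91.3]
ft_force: [-17.2, 0.3, 0.4]
finger_gap: 0.0005
grasp_force: 8.1
```

The right end is already firm. My slope sign was reversed, so it is the left end that needs the nudge.

Call:
{"op": "move_arm", "data": {"steps": [0, -10, 0, 0, 0, 0, 0, 0, -11, 0, 0, 0, 0, 0, 20, 0, 0, 0, 0, 0, 0, 20, 0, 0, 0, 0, 0, 0, 20, 0, 0, 0, 0, 0, 0, 0, 0, 0, 0, 0, 0, 0, 0, 0, 0, 0, 0, 0, 0]}}

```text
time: 37.7
tool_pos: [0.5374, 0.2142, 0.0249]
orientation: [179.9, 0.0, 91.2]
ft_force: [-0.5, 0.1, 0.2]
finger_gap: -0.0002
grasp_force: 0.0
```

Call:
{"op": "move_arm", "data": {"steps": [0, 3, 6, 0, 0, 0, 0, 0, 4, 0, 0, 0, 0, 0, 0, 2, 0, 0, 0, 0, 0, 0, 0, 0, 0, 0, 0, 0]}}

```text
time: 38.1
tool_pos: [0.5462, 0.2138, 0.0182]
orientation: [180.0, 0.0, 91.1]
ft_force: [-0.1, -0.1, 0.0]
finger_gap: 0.0002
grasp_force: 0.0
```

Call:
{"op": "move_arm", "data": {"steps": [0, 1, -0.3, 0, 0, 0, 0, 0, 1, -0.3, 0, 0, 0, 0, 0, 1, -0.3, 0, 0, 0, 0, 0, 0, 0, 0, 0, 0, 0]}}

```text
time: 38.5
tool_pos: [0.547, 0.2142, 0.0187]
orientation: [-179.8, 0.0, 91.2]
ft_force: [-4.2, 0.5, 0.4]
finger_gap: -0.0003
grasp_force: 2.0
```

Call:
{"op": "move_arm", "data": {"steps": [0, 1, -0.3, 0, 0, 0, 0, 0, 1, -0.3, 0, 0, 0, 0, 0, 0, 0, 0, 0, 0, 0]}}

```text
time: 38.8
tool_pos: [0.5475, 0.2151, 0.0188]
orientation: [-179.7, -0.1, 91.3]
ft_force: [-6.0, 2.0, -1.4]
finger_gap: 0.0003
grasp_force: 3.4
```

Call:
{"op": "move_arm", "data": {"steps": [0, 1, -0.3, 0, 0, 0, 0, 0, 1, -0.3, 0, 0, 0, 0, 0, 0, 0, 0, 0, 0, 0]}}

```text
time: 39.1
tool_pos: [0.5477, 0.2156, 0.0189]
orientation: [-179.5, -0.1, 91.3]
ft_force: [-9.5, 3.7, -1.2]
finger_gap: 0.0001
grasp_force: 4.8
```

Call:
{"op": "move_arm", "data": {"steps": [0, 1, -0.3, 0, 0, 0, 0, 0, 1, -0.3, 0, 0, 0, 0, 0, 0, 0, 0, 0, 0, 0]}}

```text
time: 39.4
tool_pos: [0.5479, 0.2161, 0.019]
orientation: [-179.3, -0.2, 91.3]
ft_force: [-13.0, 6.1, -0.2]
finger_gap: -0.0001
grasp_force: 6.2
```

Call:
{"op": "move_arm", "data": {"steps": [0, 1, -0.3, 0, 0, 0, 0, 0, 1, -0.3, 0, 0, 0, 0, 0, 0, 0, 0, 0, 0, 0]}}

```text
time: 39.7
tool_pos: [0.5482, 0.2166, 0.019]
orientation: [-179.2, -0.2, 91.4]
ft_force: [-15.7, 6.7, -0.2]
finger_gap: 0.0001
grasp_force: 7.7
```

Call:
{"op": "move_arm", "data": {"steps": [0, -10, 0, 0, 0, 0, 0, 0, -12, 0, 0, 0, 0, 0, 0, 0, -30, 0, 0, 0, 0, -15, 0, -50, 0, 0, 0, 0, -15, 0, -30, 0, 0, 0, 0, 0, 0, 0, 0, 0, 0, 0, 0, 0, 0, 0, 0, 0, 0]}}

```text
time: 40.4
tool_pos: [0.537, 0.1846, 0.1309]
orientation: [179.7, -0.0, 91.2]
ft_force: [0.2, -0.5, -0.2]
finger_gap: 0.0
grasp_force: 0.0
```

```bash
sed -i 's/np.arange(-.046,.047,.002)/np.arange(-.036,.037,.002)/' bars.py; python3 -c "
from e import *
measure(.567,.184);edge(.184)"|grep -v '^[12]'
```

```text
yaw -3.206364991489354 x at 0.184 0.5681214621184482 y range 0.16371085151750492 0.21987192380295867
TCP [0.53698782 0.18455742 0.13085895] [ 1.79738969e+02 -2.69129031e-02  9.11508832e+01] [ 0.23825461 -0.5320106  -0.18621202]
shelf n 26 yaw 1.2987362332891201 x at 0.184 0.6299247938206323
```

```bash
python3 -c "
from e import *
measure(.567,.184);measure(.567,.184)"
```

```text
22 [[0.5802, 0.1635, 26.0], [0.5675, 0.1653, 11.0], [0.5674, 0.1673, 11.0], [0.5675, 0.1699, 12.0], [0.5671, 0.1719, 11.0], [0.5676, 0.1738, 11.0], [0.5674, 0.1758, 11.0], [0.5673, 0.1777, 11.0], [0.5672, 0.1796, 11.0], [0.5677, 0.1816, 11.0], [0.5673, 0.1835, 12.0], [0.5675, 0.1854, 11.0], [0.5676, 0.1879, 12.0], [0.5675, 0.1898, 12.0], [0.5677, 0.1917, 11.0], [0.5675, 0.1935, 11.0], [0.5674, 0.196, 11.0], [0.5676, 0.1978, 12.0], [0.5675, 0.1997, 12.0], [0.5673, 0.2015, 12.0], [0.5675, 0.2039, 11.0], [0.5677, 0.2199, 11.0]]
yaw -3.441991433133312 x at 0.184 0.5681130080013171 y range 0.163528440315746 0.21988574702407604
TCP [0.53486991 0.1846619  0.12868668] [-1.79975388e+02  1.18336673e-02  9.12012977e+01] [ 0.57259757 -1.03071262  0.18420011]
22 [[0.58, 0.1638, 27.0], [0.567, 0.1655, 11.0], [0.5675, 0.1675, 11.0], [0.5676, 0.1695, 12.0], [0.5672, 0.1714, 11.0], [0.5671, 0.1734, 11.0], [0.5676, 0.1754, 11.0], [0.5674, 0.1779, 11.0], [0.5673, 0.1799, 11.0], [0.5675, 0.1818, 12.0], [0.5677, 0.1837, 11.0], [0.5672, 0.1856, 12.0], [0.5674, 0.1875, 11.0], [0.5676, 0.19, 12.0], [0.5677, 0.1918, 11.0], [0.5673, 0.1937, 12.0], [0.5675, 0.1956, 11.0], [0.5676, 0.198, 12.0], [0.5675, 0.1998, 12.0], [0.5674, 0.2017, 12.0], [0.5676, 0.2035, 11.0], [0.5674, 0.22, 12.0]]
yaw -3.277847930709365 x at 0.184 0.5680817429047421 y range 0.16377159065017616 0.22001759988577785
TCP [0.5344833  0.18470244 0.12826891] [-1.79914778e+02  2.18229832e-02  9.12145401e+01] [-0.40501596 -1.15038967  1.11459218]
```

Call:
{"op": "move_arm", "data": {"steps": [25, 2, 40, 0, 0, 0, 0, 0, 0, 40, 0, 0, 0, 0, 0, 0, 29, 0, 0, 0, 0, 0, 0, 0, 0, 0, 0, 0, 0, 4, 0, 0, 0, 0, 0, 0, 4, 0, 0, 0, 0, 0, 0, 2, 0, 0, 0, 0, 0, 0, 1, 0, 0, 0, 0, 0, 0, 0, 0, 0, 0, 0, 0]}}

```text
time: 41.5
tool_pos: [0.5485, 0.21, 0.0214]
orientation: [179.9, -0.0, 91.2]
ft_force: [0.0, 0.2, -0.1]
finger_gap: 0.0
grasp_force: 0.0
```

Call:
{"op": "move_arm", "data": {"steps": [0, 1, -0.3, 0, 0, 0, 0, 0, 1, -0.3, 0, 0, 0, 0, 0, 1, -0.3, 0, 0, 0, 0, 0, 1, -0.3, 0, 0, 0, 0, 0, 0, 0, 0, 0, 0, 0]}}

```text
time: 42.0
tool_pos: [0.5489, 0.2099, 0.0211]
orientation: [-179.7, 0.0, 91.2]
ft_force: [-6.2, -0.4, 4.2]
finger_gap: -0.0001
grasp_force: 3.8
```

Call:
{"op": "move_arm", "data": {"steps": [0, 1, -0.3, 0, 0, 0, 0, 0, 1, -0.3, 0, 0, 0, 0, 0, 1, -0.3, 0, 0, 0, 0, 0, 0, 0, 0, 0, 0, 0]}}

```text
time: 42.4
tool_pos: [0.549, 0.2103, 0.0211]
orientation: [-179.4, -0.0, 91.3]
ft_force: [-10.9, 1.2, 3.2]
finger_gap: 0.0003
grasp_force: 5.9
```

Call:
{"op": "move_arm", "data": {"steps": [0, 1, -0.5, 0, 0, 0, 0, 0, 1, -0.5, 0, 0, 0, 0, 0, 1, -0.5, 0, 0, 0, 0, 0, 0, 0, 0, 0, 0, 0]}}

```text
time: 42.8
tool_pos: [0.5495, 0.2116, 0.0214]
orientation: [-179.2, -0.2, 91.3]
ft_force: [-12.9, 5.2, -1.3]
finger_gap: 0.0001
grasp_force: 6.2
```

Call:
{"op": "move_arm", "data": {"steps": [0, -10, 0, 0, 0, 0, 0, 0, -16, 0, 0, 0, 0, 0, 0, 0, -30, 0, 0, 0, 0, -15, 0, -50, 0, 0, 0, 0, -10, 0, -30, 0, 0, 0, 0, 0, 0, 0, 0, 0, 0, 0, 0, 0, 0, 0, 0, 0, 0]}}

```text
time: 43.5
tool_pos: [0.5334, 0.1851, 0.133]
orientation: [179.8, -0.0, 91.2]
ft_force: [-0.7, -0.6, -0.3]
finger_gap: 0.0002
grasp_force: 0.0
```

```bash
python3 -c "
from e import *
measure(.567,.188);edge(.184);measure(.565,.064)"|cut -c1-900
```

```text
23 [[0.5676, 0.1515, 11.0], [0.5676, 0.1673, 12.0], [0.5674, 0.1693, 12.0], [0.5676, 0.1713, 11.0], [0.5678, 0.1739, 12.0], [0.568, 0.1759, 11.0], [0.5678, 0.1779, 11.0], [0.568, 0.1799, 10.0], [0.5676, 0.1818, 11.0], [0.5681, 0.1837, 11.0], [0.568, 0.1857, 11.0], [0.5678, 0.1876, 11.0], [0.568, 0.1895, 12.0], [0.5682, 0.1914, 11.0], [0.5681, 0.1939, 11.0], [0.5679, 0.1958, 11.0], [0.5681, 0.1977, 12.0], [0.5683, 0.1996, 11.0], [0.5681, 0.202, 11.0], [0.5683, 0.2039, 12.0], [0.5685, 0.2057, 11.0], [0.5684, 0.2075, 11.0], [0.5685, 0.2236, 11.0]]
yaw 0.9760004867629939 x at 0.188 0.5679979421961969 y range 0.15152956065227305 0.22364952061623738
TCP [0.53337562 0.18511822 0.13296148] [ 1.79806963e+02 -1.81822893e-02  9.11634964e+01] [-0.65489312 -0.62069927 -0.2680376 ]
shelf n 25 yaw 1.1982735293878153 x at 0.184 0.629941533528077
0 []
TCP [0.53153442 0.18510046 0.13094024] [-1.79934679e+02  2.16459661e-02  9.11971163e+01] [-0.57135213 -0.11918199  0.6176015 ]
```

```bash
python3 -c "
from rig import ctrl
print(ctrl.hand_in())"
```

```text
the job is handed in; nothing more can be done
None
```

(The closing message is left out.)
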